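# Finish and close the honey gift box

### The arm

A 6-joint arm with a two-finger parallel gripper is mounted at the origin on the work surface. World frame = base frame: x ahead of the robot, y to its left, z up, the work surface at z = 0. Lengths are in m, angles in rad, forces in N, time in s.
With the tool pointing down it reaches from about 0.35 to 0.775 m from the base axis. Payload 5.5 kg.
Tool frame: the origin (TCP) lies on the centre line of the jaws, within the pads' length; the fingertips stand 17 mm ahead of it and the grasp point (between the pads) lies 2 mm behind it; z points along the fingers, y is the direction in which the jaws open and shut (so a half turn about z gives the same grasp; the last joint's range is limited). The gripper opens to 85 mm and grips with 20 to 120 N. Pads are 22 mm wide; open, the fingers measure 114 mm over their backs; the gripper's body (76 mm by 85 mm) begins 54 mm behind the grasp point. The pads swing forward as they close: fully open they stand 13 mm farther back than shut.
Start: joints at [-1.471, 0.313, 0.046, 1.304, 0, 1.431], TCP at [0.137, -0.559, 0.212] pointing down, gripper open.
Joint ranges: [-2.76, 2.76], [-0.86, 1.69], [-1.03, 1.26], [-2.2, 2.34], [-1.47, 1.5], [-3.14, 3.14]. Speed limits (rad/s): [2.57, 2.57, 3.14, 3.14, 3.14, 3.14].

### API

Orientations are given as a unit quaternion [w, x, y, z].
In Python, from workcell import env gives the robot as it stands.
- The arm moves only by the tool servo_tool, never from a script. Its argument "increments" is a list of rows, each an object of numbers: "claw": the closure, from 0 (fully open) to 1 (shut); "x", "y", "z": the shift along the world's x, y, z in units of 25 mm (1.0 is 25 mm); "ax", "ay", "az": the turn, a rotation vector about the world's x, y, z in units of 8 degrees (1.0 is 8 degrees). A call has 1 to 5 rows; each row shifts and turns the commanded pose from where the row before left it; what a row does not reach is not made up. A row lasts 1/10 s, in which the tool goes at most 50 mm and 8.59 degrees, less where a joint would pass 70% of its speed; a pose out of reach is approached as far as the arm can. A call is refused whole if a number of a shift passes 1 or a number of a turn 1, either way. A call with a gripper value outside its range is refused whole. The fingers move at their own pace and stop on an object; "newtons" is the grip in N (left out, the last holds). Time passes only in rows, so rows that do not move let the fingers close. It gives the time, the measured TCP pose, the force and the opening at its end, in the units of the state.
- env.get_state(): the state, without advancing time (a new reading comes with each control period).
- env.read_camera(name): name is "scene" or "top" or "wrist"; returns the picture (420x560x3 uint8, red, green, blue); there is no depth.
- env.calibration(name): a dict with "K" (3x3 intrinsics, pixels), "world_to_cam" (4x4, takes a point from world to camera coordinates). Camera axes: x right, y down, z forward; pixel columns grow to the right and rows downward; lengths in m; the calibration is good to about 2 mm. The wrist camera is an equidistant fisheye: a pixel r from the principal point sees the ray r / f radians off the axis. A picture is of the moment at which its call begins: read the wrist's pose just before it. calibration takes no time and is no camera call; for the wrist camera it gives the pose at the moment of the call.
- env.hand_in(): hands the job in, once; it reports no verdict.
The state is a dict: "clock": time; "joint_pos": joint angles; "qvel": joint speeds; "tau": joint torques, N m; "tcp_pos": TCP position; "orientation": TCP orientation; "wrist_force": force on the tool from outside, world axes, zero at the start; "ft_torque": the same for the moment, N m; "finger_gap": finger opening in m.
Only numpy, scipy, OpenCV 4.12 (cv2) and the standard library are available. Lean on these libraries where they do the work, as an engineer would, in place of code of your own. Each camera call takes 0.05 s, during which the arm holds its last target.

### The job

Finish packing the gift carton of honey, which has one or two jars in it already: stand every other honey jar on the counter upright in a free compartment of its own, and make sure that the wooden stopper of every jar, those already packed too, is pushed fully home. Then swing the carton's flap over and press it down until its tab drops behind the front rim and it stays shut by itself. Leave the other things on the counter where they are.

Things in the scene. Friction and masses are not known exactly. Their poses are not given: they have to be found in the camera images.
- carton: open brown board carton, fixed, 179 mm (x) by 266 mm (y), 100 mm tall, walls and floor 4 mm, split by card 3 mm thick (top 49 mm up) into six compartments 84 mm square, one jar each. Origin: centre of underside; z up. Compartment centres at x = +-43.5, y = -87, 0, 87 mm in its frame. Flap hinged on top of its +x wall; the front rim is the top of its -x wall
- flap (a joint): angle of the carton's flap, rad: 0 shut flat on the rims, 1.57 upright, at the start 1.95 to 2.2 (leaning outward, its edge up to 275 mm above the counter; 2.25 at most). The crease springs it back open until its tab catches: the tab clicks past a ridge inside the front wall in the last 2 degrees, with about 5 N down near the free edge (15 N is fine), and then holds the flap below 0.03
- flap_hinge (a point): middle of the flap's hinge line, on top of the carton's +x wall, 100 mm above its underside; axes as the carton's, y along the hinge. The flap is a board 177 mm long from hinge to free edge, 266 mm wide, 4 mm thick; under it, 169 mm from the hinge, hangs the tab, 22 mm deep and 200 mm wide, which goes inside the front wall
- jar1: hexagonal amber glass jar, 64 mm across flats, 74 across corners, 54 mm tall, with a wooden push-in stopper: when home, a disc 54 mm wide from 58 to 64 mm above the foot, on it a round knob 34 mm wide, 24 mm tall (top at 88 mm). Origin: centre of the foot; z up. 0.3 kg; may be lifted by the knob. At the start on the counter, right of the carton, if present
- jar2: hexagonal amber glass jar, 64 mm across flats, 74 across corners, 54 mm tall, with a wooden push-in stopper: when home, a disc 54 mm wide from 58 to 64 mm above the foot, on it a round knob 34 mm wide, 24 mm tall (top at 88 mm). Origin: centre of the foot; z up. 0.3 kg; may be lifted by the knob. At the start on the counter, right of the carton, if present
- jar3: hexagonal amber glass jar, 64 mm across flats, 74 across corners, 54 mm tall, with a wooden push-in stopper: when home, a disc 54 mm wide from 58 to 64 mm above the foot, on it a round knob 34 mm wide, 24 mm tall (top at 88 mm). Origin: centre of the foot; z up. 0.3 kg; may be lifted by the knob. At the start on the counter, right of the carton, if present
- jar4: hexagonal amber glass jar, 64 mm across flats, 74 across corners, 54 mm tall, with a wooden push-in stopper: when home, a disc 54 mm wide from 58 to 64 mm above the foot, on it a round knob 34 mm wide, 24 mm tall (top at 88 mm). Origin: centre of the foot; z up. 0.3 kg; may be lifted by the knob. At the start on the counter, right of the carton, if present
- jar5: hexagonal amber glass jar, 64 mm across flats, 74 across corners, 54 mm tall, with a wooden push-in stopper: when home, a disc 54 mm wide from 58 to 64 mm above the foot, on it a round knob 34 mm wide, 24 mm tall (top at 88 mm). Origin: centre of the foot; z up. 0.3 kg; may be lifted by the knob. At the start in one of the carton's compartments, if present
- jar6: hexagonal amber glass jar, 64 mm across flats, 74 across corners, 54 mm tall, with a wooden push-in stopper: when home, a disc 54 mm wide from 58 to 64 mm above the foot, on it a round knob 34 mm wide, 24 mm tall (top at 88 mm). Origin: centre of the foot; z up. 0.3 kg; may be lifted by the knob. At the start in one of the carton's compartments, if present
- jar7: hexagonal amber glass jar, 64 mm across flats, 74 across corners, 54 mm tall, with a wooden push-in stopper: when home, a disc 54 mm wide from 58 to 64 mm above the foot, on it a round knob 34 mm wide, 24 mm tall (top at 88 mm). Origin: centre of the foot; z up. 0.3 kg; may be lifted by the knob. At the start in one of the carton's compartments, if present
- jar8: hexagonal amber glass jar, 64 mm across flats, 74 across corners, 54 mm tall, with a wooden push-in stopper: when home, a disc 54 mm wide from 58 to 64 mm above the foot, on it a round knob 34 mm wide, 24 mm tall (top at 88 mm). Origin: centre of the foot; z up. 0.3 kg; may be lifted by the knob. At the start in one of the carton's compartments, if present
- stop1 (a joint): how far the stopper of jar1 stands up, m: 0 pushed fully home, 0.010 at most; one left proud shows 6 to 9.5 mm of cork. Tight fit: about 8 N straight down slides it (20 N is fine); it stays where it is left
- stop2 (a joint): how far the stopper of jar2 stands up, m: 0 pushed fully home, 0.010 at most; one left proud shows 6 to 9.5 mm of cork. Tight fit: about 8 N straight down slides it (20 N is fine); it stays where it is left
- stop3 (a joint): how far the stopper of jar3 stands up, m: 0 pushed fully home, 0.010 at most; one left proud shows 6 to 9.5 mm of cork. Tight fit: about 8 N straight down slides it (20 N is fine); it stays where it is left
- stop4 (a joint): how far the stopper of jar4 stands up, m: 0 pushed fully home, 0.010 at most; one left proud shows 6 to 9.5 mm of cork. Tight fit: about 8 N straight down slides it (20 N is fine); it stays where it is left
- stop5 (a joint): how far the stopper of jar5 stands up, m: 0 pushed fully home, 0.010 at most; one left proud shows 6 to 9.5 mm of cork. Tight fit: about 8 N straight down slides it (20 N is fine); it stays where it is left
- stop6 (a joint): how far the stopper of jar6 stands up, m: 0 pushed fully home, 0.010 at most; one left proud shows 6 to 9.5 mm of cork. Tight fit: about 8 N straight down slides it (20 N is fine); it stays where it is left
- stop7 (a joint): how far the stopper of jar7 stands up, m: 0 pushed fully home, 0.010 at most; one left proud shows 6 to 9.5 mm of cork. Tight fit: about 8 N straight down slides it (20 N is fine); it stays where it is left
- stop8 (a joint): how far the stopper of jar8 stands up, m: 0 pushed fully home, 0.010 at most; one left proud shows 6 to 9.5 mm of cork. Tight fit: about 8 N straight down slides it (20 N is fine); it stays where it is left
- ramekin: small white bowl, 56 mm across, 30 mm tall, among the loose jars; bystander
- mill1: dark wooden pepper mill, 56 mm across, 127 mm tall; bystander
- mill2: pale wooden salt mill, 56 mm across, 127 mm tall; bystander
- mug: white mug, 80 mm across, 92 mm tall; bystander
- spatula: wooden spatula 260 mm long lying on the counter; bystander
There are look-alikes about, which are no part of the job. What is shaped like the jar5 but green or purple is not meant.

How it is judged:
By the outcome, as a careful person would: the job done as asked, in the order asked, and still so for the second after the job is handed in, with the robot touching nothing.
Of jar1, jar2, jar3, jar4 only 3 to 4 are there at a start; the rules pass over those that are not, and their reading is None.
Of jar5, jar6, jar7, jar8 only 1 to 2 are there at a start; the rules pass over those that are not, and their reading is None.
At some moment in a run one of jar1, jar2, jar3, jar4 may be knocked a few centimetres aside while the robot is not near it.
Once in a run the grip may slacken for a moment while it holds something.
It also fails if it takes over 210 s, if anything falls off the work surface, if the arm or the gripper's body presses on something with over 40 N, if the wrist force passes 120 N, or if a joint passes its speed limit or range.

## Working session

There is one attempt and no reset: what is moved stays moved. The work goes in short steps, Python scripts to look and compute and a tool call to move; the robot and the scene stay as the last step left them, time stands still between calls to the robot, and variables do not carry over. Pictures are saved under pics/ and viewed, and the job is handed in when it is done.

Besides the shell and the picture viewer there is one more tool, called after "Request:" as name(argument=value, ...) on one line, values as JSON. servo_tool: Moves the arm, as the interface text tells. Its arguments: {"type":"object","properties":{"increments":{"type":"array"},"newtons":{"type":"number"}},"required":["increments"]}

```bash
ls; mkdir -p pics; python3 - <<'E'
from workcell import env
import cv2
s=env.get_state();print(s)
for n in ("scene","top","wrist"):
    c=env.calibration(n);print(n,c)
    cv2.imwrite(f"pics/{n}0.png",env.read_camera(n)[:,:,::-1])
E
```

```text
pics
{'clock': 0.0, 'joint_pos': array([-1.47062979e+00,  3.13973816e-01,  4.49913691e-02,  1.30357224e+00,
       -6.03298793e-06,  1.43123448e+00]), 'qvel': array([-5.22045524e-04,  6.90831674e-04, -2.39557660e-04, -3.14628731e-05,
        8.67533591e-04,  1.43027057e-04]), 'tau': array([ 1.54651898e-04, -4.80620420e+01,  2.98535371e+01,  1.90619688e-02,
        1.16721371e-04, -1.56448226e-05]), 'tcp_pos': array([ 0.13648426, -0.55802553,  0.21152907]), 'orientation': array([-8.79067571e-04,  9.92824500e-01,  1.19577332e-01,  1.43007309e-05]), 'wrist_force': array([ 0.52616479,  0.96537285, -0.03730593]), 'ft_torque': array([-0.01219363, -0.01379505,  0.04221175]), 'finger_gap': 0.08542279933382538}
scene {'K': array([[425.32921174,   0.        , 276.95508553],
       [  0.        , 425.32921174, 207.64463338],
       [  0.        ,   0.        ,   1.        ]]), 'world_to_cam': array([[-0.69631631,  0.71763641, -0.01189852,  0.48896325],
       [ 0.57385424,  0.54669571, -0.60976645, -0.22979373],
       [-0.43108573, -0.43141834, -0.79249183,  1.41319128],
       [ 0.        ,  
[... 196 characters left out ...]
     ]]), 'world_to_cam': array([[ 0.02256774, -0.99933943,  0.02848525, -0.14659199],
       [-0.98684364, -0.02683012, -0.15943579,  0.61579106],
       [ 0.16009473, -0.02451239, -0.98679725,  1.11793099],
       [ 0.        ,  0.        ,  0.        ,  1.        ]])}
wrist {'K': array([[325.1922621 ,   0.        , 282.60713339],
       [  0.        , 325.1922621 , 208.31707585],
       [  0.        ,   0.        ,   1.        ]]), 'world_to_cam': array([[ 0.23863897, -0.97110771, -0.00112467, -0.57477551],
       [-0.91747176, -0.22583779,  0.32747955, -0.04396213],
       [-0.31827191, -0.07711753, -0.9448576 ,  0.37986137],
       [ 0.        ,  0.        ,  0.        ,  1.        ]])}
```

View pics/scene0.png

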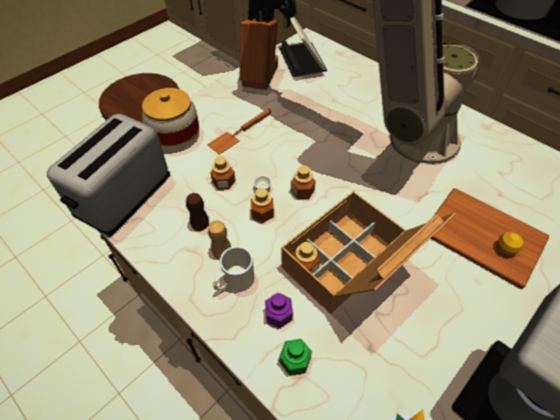

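View pics/top0.png

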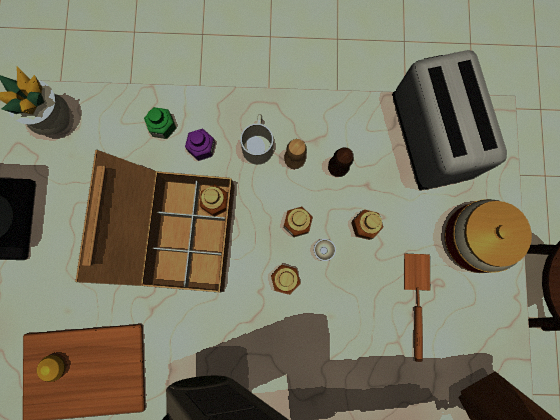

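View pics/wrist0.png

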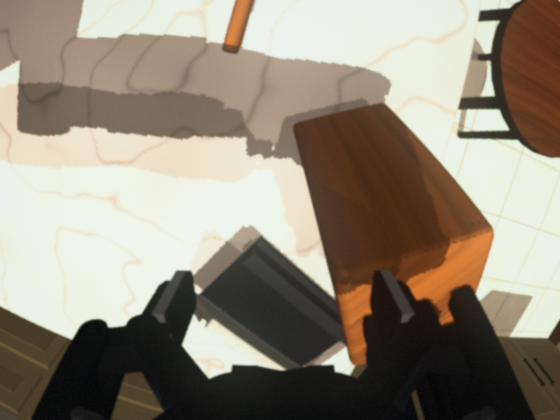

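The scene shows three loose amber jars (top view: (298,221), (286,279), (369,224)), one packed jar at (212,198), and the flap at left of the carton. I'll zoom in for detail.

```bash
python3 - <<'E'
import cv2
t=cv2.imread("pics/top0.png");s=cv2.imread("pics/scene0.png")
cv2.imwrite("pics/z1.png",cv2.resize(t[140:310,60:400],(800,400),interpolation=cv2.INTER_CUBIC))
cv2.imwrite("pics/z2.png",cv2.resize(s[140:310,190:430],(800,567),interpolation=cv2.INTER_CUBIC))
cv2.imwrite("pics/z3.png",cv2.resize(s[190:290,430:555],(500,400),interpolation=cv2.INTER_CUBIC))
E
```

```text
(no output)
```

View pics/z1.png

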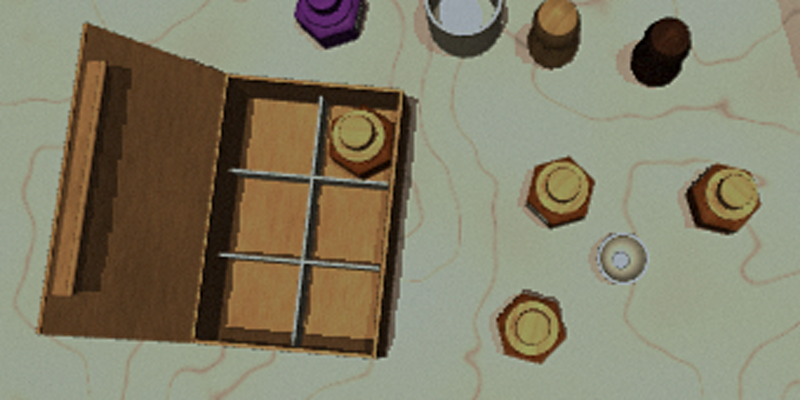

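View pics/z2.png

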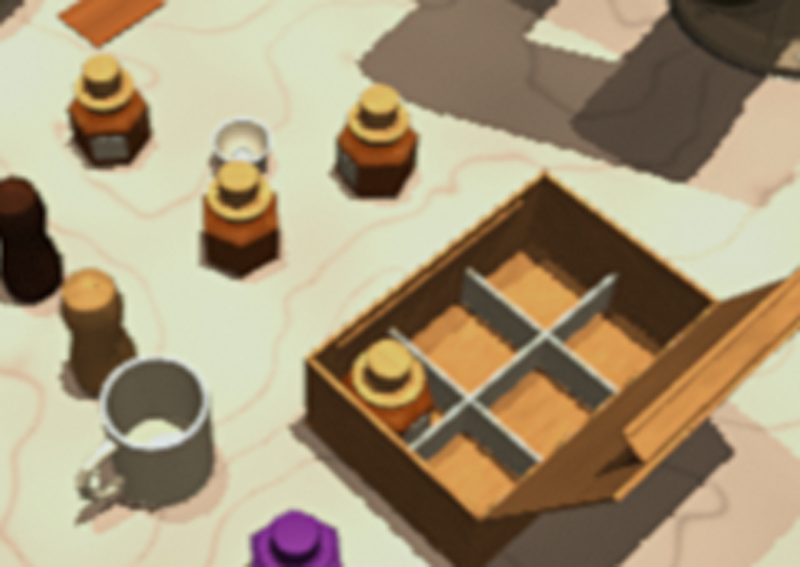

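View pics/z3.png

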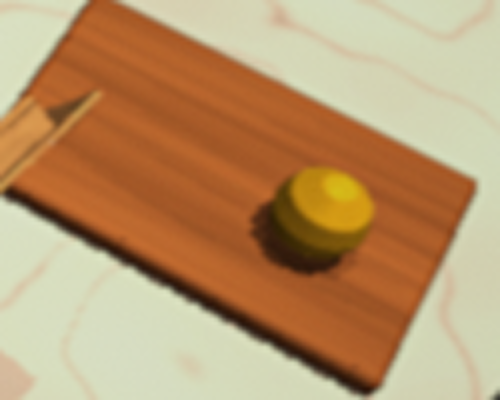

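```bash
cat > h.py <<'E'
import numpy as np,cv2
from workcell import env
def ray(cal,px):
    K=cal["K"];T=cal["world_to_cam"];R=T[:3,:3];t=T[:3,3]
    u=np.array([(px[0]-K[0,2])/K[0,0],(px[1]-K[1,2])/K[1,1],1.])
    d=R.T@u;return -R.T@t,d/np.linalg.norm(d)
def onz(cal,px,z):
    o,d=ray(cal,px);return o+d*(z-o[2])/d[2]
def tri(c1,p1,c2,p2):
    o1,d1=ray(c1,p1);o2,d2=ray(c2,p2)
    A=np.stack([d1,-d2],1);s=np.linalg.lstsq(A,o2-o1,rcond=None)[0]
    a=o1+d1*s[0];b=o2+d2*s[1];return (a+b)/2,np.linalg.norm(a-b)
E
python3 - <<'E'
from h import *
np.set_printoptions(precision=4,suppress=True)
T=env.calibration("top");S=env.calibration("scene")
z1=lambda x,y:(60+x/2.353,140+y/2.353)
z2=lambda x,y:(190+x*.3,140+y*.3)
C=[onz(T,z1(*p),.1) for p in [(402,91),(379,355),(195,340),(227,73)]]
for c in C:print(c)
print([np.linalg.norm(C[i]-C[(i+1)%4]) for i in range(4)],np.mean(C,0))
# knob tops: top (z1) , scene (z2)
for n,a,b in [("packed",(356,130),(390,352)),("A",(564,184),(239,175)),("B",(533,327),(379,98)),("C",(739,187),(102,70))]:
    p=tri(T,z1(*a),S,z2(*b));print(n,p,onz(T,z1(*a),.088),onz(S,z2(*b),.088))
for n,a in [("ram",(622,258)),]: print(n,onz(T,z1(*a),.02))
E
```

```text
[ 0.6763 -0.0053  0.1   ]
[0.4166 0.0064 0.1   ]
[0.4268 0.1826 0.1   ]
[0.6896 0.1691 0.1   ]
[np.float64(0.2599842832493472), np.float64(0.17653635513566882), np.float64(0.26311605346103), np.float64(0.1748660115208889)] [0.5523 0.0882 0.1   ]
packed (array([0.6348, 0.0384, 0.1027]), np.float64(0.0005825989555074245)) [0.6377 0.0401 0.088 ] [0.6272 0.0329 0.088 ]
A (array([ 0.5876, -0.1685,  0.0928]), np.float64(0.001312393057436494)) [ 0.5887 -0.1693  0.088 ] [ 0.5845 -0.171   0.088 ]
B (array([ 0.4465, -0.141 ,  0.0948]), np.float64(0.00031331125626675547)) [ 0.4467 -0.1414  0.088 ] [ 0.4416 -0.1449  0.088 ]
C (array([ 0.5876, -0.3416,  0.0928]), np.float64(0.0060658983053327445)) [ 0.5903 -0.3451  0.088 ] [ 0.5835 -0.3427  0.088 ]
ram [ 0.5214 -0.2357  0.02  ]
```

Request:
servo_tool(increments=[{"x":0.8,"y":1,"z":0.4,"az":1},{"x":0.8,"y":1,"z":0.4,"az":1},{"x":0.8,"y":1,"z":0.4,"az":1},{"x":0.8,"y":1,"z":0.4,"az":0.9},{"x":0.8,"y":1,"z":0.4}])

```text
schema error: expected keys claw, x, y, z, ax, ay, az
```

Request:
servo_tool(increments=[{"x":0.8,"y":1,"z":0.4},{"x":0.8,"y":1,"z":0.4},{"x":0.8,"y":1,"z":0.4},{"x":0.8,"y":1,"z":0.4},{"x":0.8,"y":1,"z":0.4}])

```text
schema error: expected keys claw, x, y, z, ax, ay, az
```

Request:
servo_tool(increments=[{"x":0.8,"y":1,"z":0.4},{"x":0.8,"y":1,"z":0.4},{"x":0.8,"y":1,"z":0.4},{"x":0.8,"y":1,"z":0.4},{}])

```text
schema error: expected keys claw, x, y, z, ax, ay, az
```

Request:
servo_tool(increments=[{"claw":0,"x":0.8,"y":1,"z":0.4,"ax":0,"ay":0,"az":1},{"claw":0,"x":0.8,"y":1,"z":0.4,"ax":0,"ay":0,"az":1},{"claw":0,"x":0.8,"y":1,"z":0.4,"ax":0,"ay":0,"az":1},{"claw":0,"x":0.8,"y":1,"z":0.4,"ax":0,"ay":0,"az":0.9},{"claw":0,"x":0.8,"y":1,"z":0.4,"ax":0,"ay":0,"az":0}])

```text
clock: 0.65
tcp_pos: [0.2371, -0.4323, 0.2625]
orientation: [-0.0, 0.924, 0.383, 0.0]
wrist_force: [0.3, -0.5, 0.6]
finger_gap: 0.0852
```

Request:
servo_tool(increments=[{"claw":0,"x":0.8,"y":1,"z":0.4,"ax":0,"ay":0,"az":0},{"claw":0,"x":0.8,"y":1,"z":0.4,"ax":0,"ay":0,"az":0},{"claw":0,"x":0.8,"y":1,"z":0.4,"ax":0,"ay":0,"az":0},{"claw":0,"x":0.8,"y":1,"z":0.4,"ax":0,"ay":0,"az":0},{"claw":0,"x":0.8,"y":1,"z":0.4,"ax":0,"ay":0,"az":0}])

```text
clock: 1.15
tcp_pos: [0.3371, -0.3073, 0.3127]
orientation: [-0.0, 0.924, 0.382, -0.0]
wrist_force: [0.4, 0.2, 0.7]
finger_gap: 0.0857
```

Request:
servo_tool(increments=[{"claw":0,"x":0.8,"y":1,"z":0.4,"ax":0,"ay":0,"az":0},{"claw":0,"x":0.8,"y":1,"z":0.4,"ax":0,"ay":0,"az":0},{"claw":0,"x":0.8,"y":1,"z":0.4,"ax":0,"ay":0,"az":0},{"claw":0,"x":0.8,"y":1,"z":0.4,"ax":0,"ay":0,"az":0},{"claw":0,"x":0,"y":0,"z":0,"ax":0,"ay":0,"az":0}])

```text
clock: 1.65
tcp_pos: [0.4184, -0.2064, 0.3535]
orientation: [0.001, 0.923, 0.384, 0.001]
wrist_force: [0.3, 0.4, 0.4]
finger_gap: 0.0857
```

```bash
python3 - <<'E'
from h import *
cal=env.calibration("wrist");im=env.read_camera("wrist")[:,:,::-1]
np.save("w1.npy",cal["world_to_cam"]);cv2.imwrite("pics/w1.png",im)
cv2.imwrite("pics/t1.png",env.read_camera("top")[:,:,::-1])
T=cal["world_to_cam"];print(-T[:3,:3].T@T[:3,3],env.get_state()["joint_pos"])
E
```

```text
[ 0.47677299 -0.1469707   0.5146535 ] [-6.35599794e-01  9.75924404e-02  1.14707752e-01  1.58797859e+00
 -4.33835593e-04  1.71966518e+00]
```

View pics/w1.png

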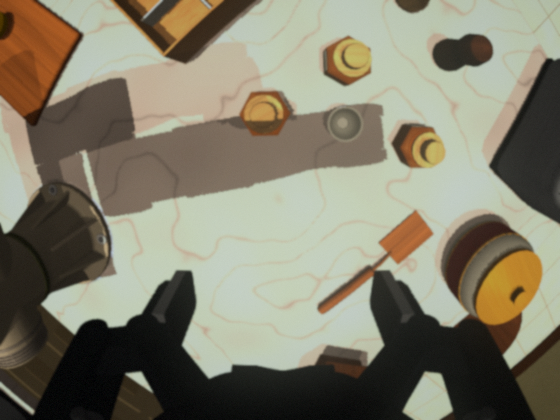

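```bash
cat >> h.py <<'E'
def wray(cal,px):
    K=cal["K"];T=cal["world_to_cam"];R=T[:3,:3];t=T[:3,3]
    v=np.array([px[0]-K[0,2],px[1]-K[1,2]]);r=np.linalg.norm(v);th=r/K[0,0]
    u=np.array([*(v/max(r,1e-9)*np.sin(th)),np.cos(th)]);return -R.T@t,R.T@u
def onzw(cal,px,z):
    o,d=wray(cal,px);return o+d*(z-o[2])/d[2]
def tri2(r1,r2):
    o1,d1=r1;o2,d2=r2
    s=np.linalg.lstsq(np.stack([d1,-d2],1),o2-o1,rcond=None)[0]
    a=o1+d1*s[0];b=o2+d2*s[1];return (a+b)/2,np.linalg.norm(a-b)
E
python3 - <<'E'
import cv2
t=cv2.imread("pics/w1.png")
cv2.imwrite("pics/w1z.png",cv2.resize(t[20:180,230:460],(800,556),interpolation=cv2.INTER_CUBIC))
E
```

```text
(no output)
```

View pics/w1z.png

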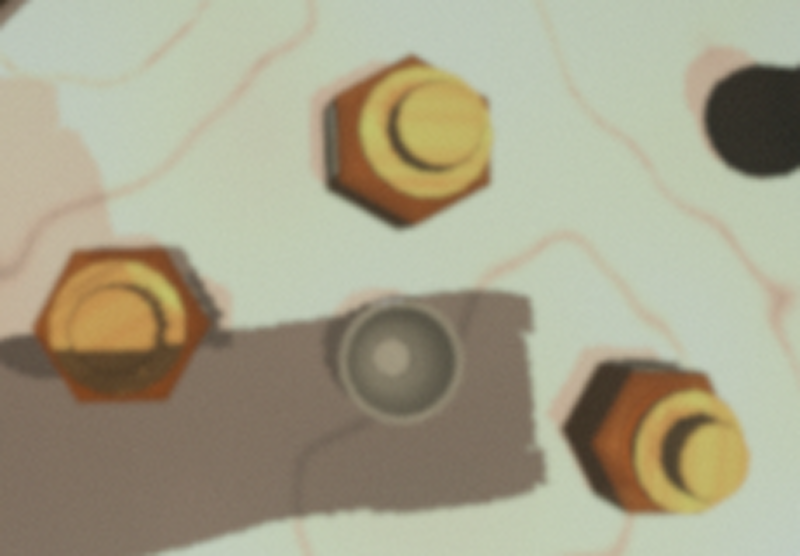

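```bash
python3 - <<'E'
from h import *
np.set_printoptions(precision=4,suppress=True)
T=env.calibration("top");W=env.calibration("wrist");W["world_to_cam"]=np.load("w1.npy")
z1=lambda x,y:(60+x/2.353,140+y/2.353)
w=lambda x,y:(230+x/3.478,20+y/3.478)
for n,a,b in [("A",(564,184),(443,122)),("B",(533,327),(112,330)),("C",(739,187),(714,461))]:
    print(n,tri2(ray(T,z1(*a)),wray(W,w(*b))),onzw(W,w(*b),.092))
E
```

```text
A (array([ 0.5867, -0.1693,  0.1023]), np.float64(0.001733232787264174)) [ 0.5895 -0.1708  0.092 ]
B (array([ 0.4461, -0.1418,  0.0991]), np.float64(0.0018067550129959406)) [ 0.4452 -0.1425  0.092 ]
C (array([ 0.5892, -0.3462,  0.0855]), np.float64(0.003068904549520386)) [ 0.5862 -0.3439  0.092 ]
```

Request:
servo_tool(increments=[{"claw":0,"x":0.27,"y":0.64,"z":-1,"ax":0,"ay":0,"az":0},{"claw":0,"x":0.27,"y":0.64,"z":-1,"ax":0,"ay":0,"az":0},{"claw":0,"x":0.27,"y":0.64,"z":-1,"ax":0,"ay":0,"az":0},{"claw":0,"x":0.27,"y":0.66,"z":-1,"ax":0,"ay":0,"az":0},{"claw":0,"x":0,"y":0,"z":-1,"ax":0,"ay":0,"az":0}])

```text
clock: 2.25
tcp_pos: [0.4429, -0.1436, 0.2258]
orientation: [-0.0, 0.924, 0.382, -0.0]
wrist_force: [0.9, -0.4, -0.1]
finger_gap: 0.0851
```

Request:
servo_tool(increments=[{"claw":0,"x":0,"y":0,"z":-1,"ax":0,"ay":0,"az":0},{"claw":0,"x":0,"y":0,"z":-1,"ax":0,"ay":0,"az":0},{"claw":0,"x":0,"y":0,"z":-1,"ax":0,"ay":0,"az":0},{"claw":0,"x":0,"y":0,"z":0,"ax":0,"ay":0,"az":0}])

```text
clock: 2.65
tcp_pos: [0.4402, -0.1438, 0.1489]
orientation: [-0.003, 0.924, 0.381, -0.002]
wrist_force: [-0.6, 0.9, 0.1]
finger_gap: 0.0854
```

```bash
python3 - <<'E'
from h import *
cv2.imwrite("pics/w2.png",env.read_camera("wrist")[:,:,::-1])
print(env.get_state()["tcp_pos"])
E
```

```text
[ 0.4414245  -0.14420222  0.15083714]
```

View pics/w2.png

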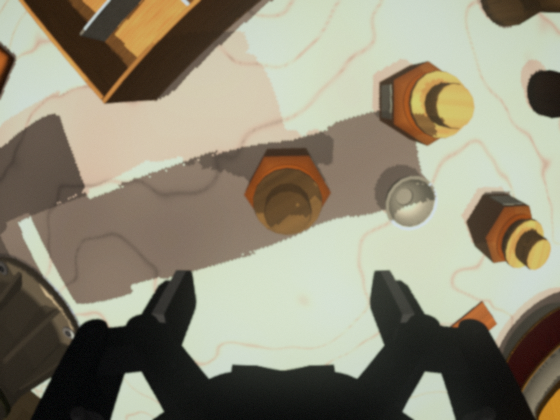

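```bash
python3 - <<'E'
from h import *
np.set_printoptions(precision=4,suppress=True)
W=env.calibration("wrist")
for n,b in [("B",(290,203)),("A",(452,106)),("C",(528,252))]:
  print(n,onzw(W,b,.09),onzw(W,b,.097))
E
```

```text
B [ 0.4523 -0.1404  0.09  ] [ 0.4539 -0.1387  0.097 ]
A [ 0.5897 -0.1712  0.09  ] [ 0.5869 -0.1685  0.097 ]
C [ 0.5807 -0.3374  0.09  ] [ 0.5782 -0.3294  0.097 ]
```

```bash
python3 - <<'E'
import cv2
t=cv2.imread("pics/w2.png")
cv2.imwrite("pics/w2z.png",cv2.convertScaleAbs(cv2.resize(t[130:250,220:360],(700,600),interpolation=cv2.INTER_CUBIC),alpha=1.8))
E
```

```text
(no output)
```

View pics/w2z.png

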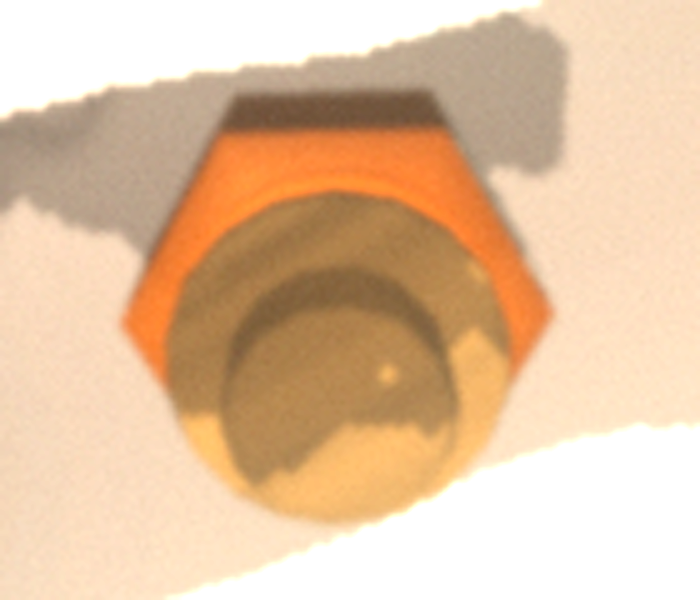

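```bash
python3 - <<'E'
from h import *
np.set_printoptions(precision=4,suppress=True)
W=env.calibration("wrist");b=(287.6,212.4)
o,d=wray(W,b);print(o,d)
T=env.calibration("top")
print(onzw(W,b,.09),onzw(W,b,.097),tri2((o,d),ray(T,(60+533/2.353,140+327/2.353))))
print(env.get_state()["tcp_pos"])
E
```

```text
[ 0.5012 -0.0856  0.3118] [-0.2336 -0.2488 -0.94  ]
[ 0.4461 -0.1443  0.09  ] [ 0.4478 -0.1424  0.097 ] (array([ 0.4472, -0.1418,  0.0969]), np.float64(0.0017852899767328858))
[ 0.4414 -0.1442  0.1508]
```

Request:
servo_tool(increments=[{"claw":0,"x":0.22,"y":0.06,"z":-0.8,"ax":0,"ay":0,"az":0},{"claw":0,"x":0,"y":0,"z":-0.8,"ax":0,"ay":0,"az":0},{"claw":0,"x":0,"y":0,"z":-0.8,"ax":0,"ay":0,"az":0},{"claw":0,"x":0,"y":0,"z":0,"ax":0,"ay":0,"az":0}])

```text
clock: 3.1
tcp_pos: [0.4478, -0.1426, 0.0916]
orientation: [-0.001, 0.924, 0.382, -0.001]
wrist_force: [0.9, -0.4, 0.5]
finger_gap: 0.0851
```

Request:
servo_tool(increments=[{"claw":1,"x":0,"y":0,"z":0,"ax":0,"ay":0,"az":0},{"claw":1,"x":0,"y":0,"z":0,"ax":0,"ay":0,"az":0},{"claw":1,"x":0,"y":0,"z":0,"ax":0,"ay":0,"az":0},{"claw":1,"x":0,"y":0,"z":0,"ax":0,"ay":0,"az":0},{"claw":1,"x":0,"y":0,"z":0,"ax":0,"ay":0,"az":0}], newtons=60)

```text
clock: 3.6
tcp_pos: [0.4494, -0.1427, 0.0929]
orientation: [0.0, 0.924, 0.382, 0.0]
wrist_force: [0.1, -1.0, 0.0]
finger_gap: 0.0124
```

```bash
python3 - <<'E'
from h import *
cv2.imwrite("pics/w3.png",env.read_camera("wrist")[:,:,::-1])
t=env.read_camera("top")[:,:,::-1]
cv2.imwrite("pics/t3.png",cv2.resize(t[140:310,60:400],(800,400),interpolation=cv2.INTER_CUBIC))
s=env.get_state();print(s["tcp_pos"],s["finger_gap"],s["wrist_force"])
E
```

```text
[ 0.44916454 -0.14260147  0.09264766] 0.00026181400293766115 [0.25201166 0.15302772 0.27068836]
```

View pics/w3.png

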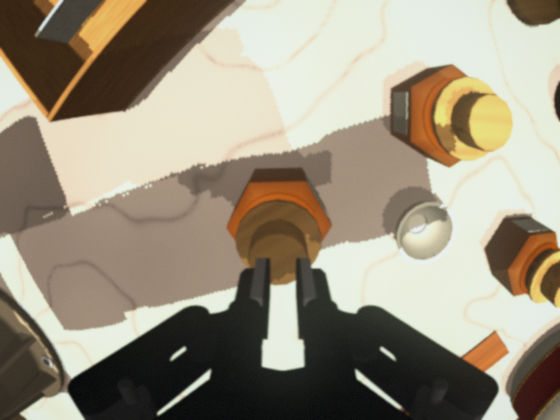

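View pics/t3.png

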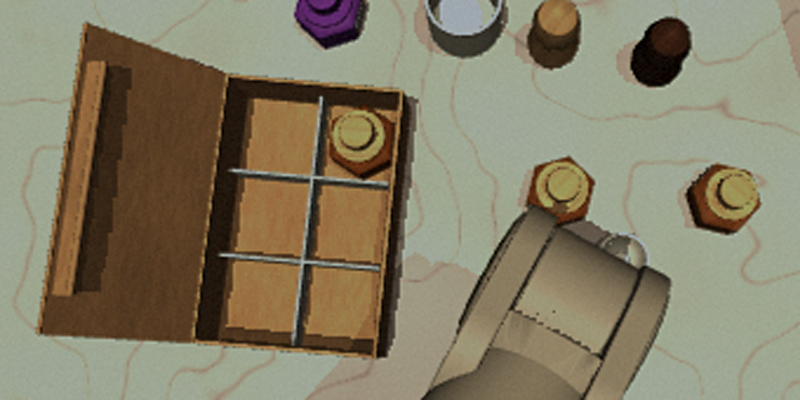

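```bash
python3 - <<'E'
from h import *
W=env.calibration("wrist");s=env.get_state()
def wproj(p):
    T=W["world_to_cam"];c=T[:3,:3]@p+T[:3,3];th=np.arctan2(np.hypot(c[0],c[1]),c[2]);a=np.arctan2(c[1],c[0]);K=W["K"]
    return K[0,2]+K[0,0]*th*np.cos(a),K[1,2]+K[0,0]*th*np.sin(a)
for dz in (0,-.002,.002,-.017,-.03): print(dz,wproj(s["tcp_pos"]+[0,0,dz]))
for z in (.0,.054,.088,.097): print(z,wproj(np.array([.447,-.1425,z])))
print(onzw(W,(290,255),.09))
E
```

```text
0 (np.float64(282.72142880757764), np.float64(255.1835392601779))
-0.002 (np.float64(282.7191627906089), np.float64(253.55009178174842))
0.002 (np.float64(282.7237387774243), np.float64(256.8492863184676))
-0.017 (np.float64(282.7034599133744), np.float64(242.24712079347927))
-0.03 (np.float64(282.6914778126676), np.float64(233.64149118102932))
0.0 (np.float64(280.7006162986577), np.float64(204.7506568912577))
0.054 (np.float64(280.2805810620424), np.float64(230.45764730317495))
0.088 (np.float64(279.9077132402303), np.float64(253.71054034929432))
0.097 (np.float64(279.78906648945446), np.float64(261.19913957088784))
[ 0.45118305 -0.14640122  0.09      ]
```

```bash
python3 - <<'E'
from h import *
t=env.read_camera("wrist")[:,:,::-1]
cv2.imwrite("pics/w4.png",cv2.resize(t[150:350,160:420],(780,600),interpolation=cv2.INTER_CUBIC))
s=env.read_camera("scene")[:,:,::-1]
cv2.imwrite("pics/s4.png",cv2.resize(s[120:260,220:400],(772,600),interpolation=cv2.INTER_CUBIC))
s=env.get_state();print(s["tcp_pos"],s["finger_gap"],s["wrist_force"])
E
```

```text
[ 0.44905702 -0.14254964  0.09248229] -0.0002937344552671067 [-0.74400332  0.05690881  0.42187442]
```

View pics/w4.png

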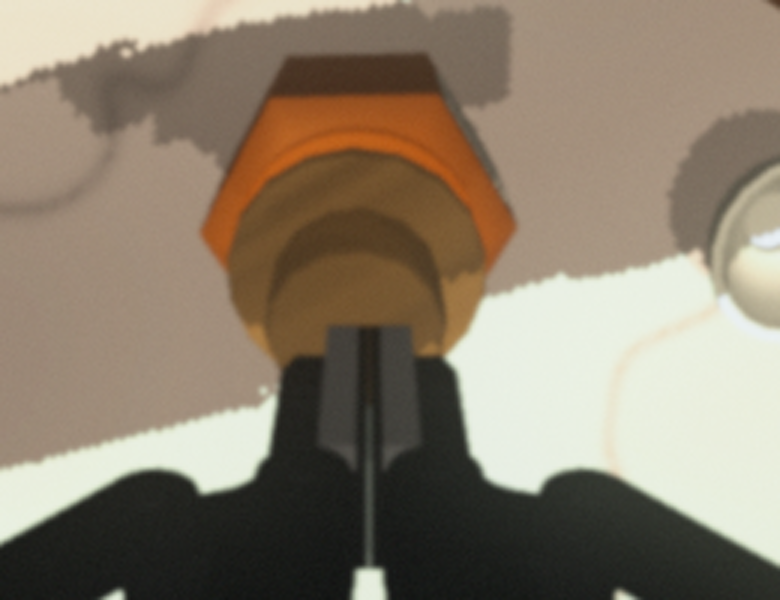

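View pics/s4.png

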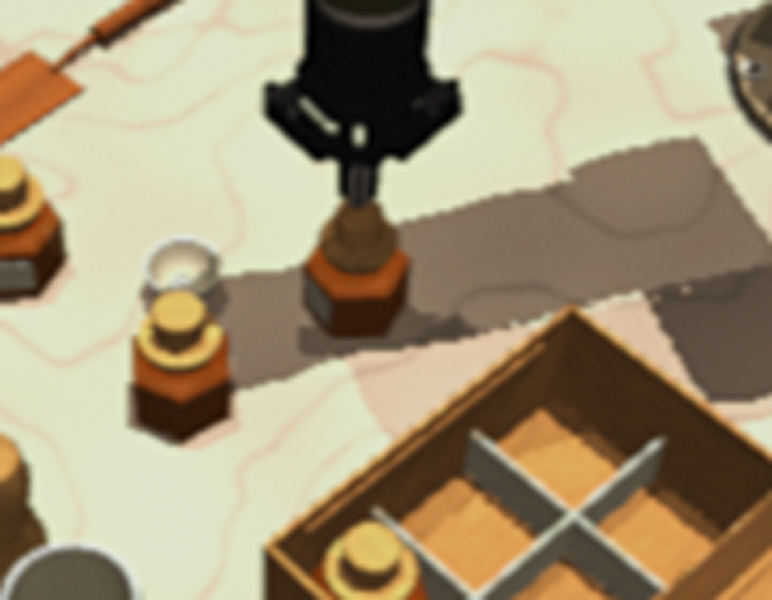

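```bash
python3 - <<'E'
from h import *
W=env.calibration("wrist");S=env.calibration("scene");s=env.get_state()
def wproj(p):
    T=W["world_to_cam"];c=T[:3,:3]@p+T[:3,3];th=np.arctan2(np.hypot(c[0],c[1]),c[2]);a=np.arctan2(c[1],c[0]);K=W["K"]
    return K[0,2]+K[0,0]*th*np.cos(a),K[1,2]+K[0,0]*th*np.sin(a)
def sproj(p):
    c=S["world_to_cam"]@np.append(p,1);q=S["K"]@c[:3];return q[:2]/q[2]
for dz in (.02,.01,0,-.017): 
  p=s["tcp_pos"]+[0,0,dz];q=p+[.0078,.0078,0];r=sproj(p);print(dz,wproj(p),wproj(q),sproj(p),(r-[220,120])*4.288)
E
```

```text
0.02 (np.float64(282.72392443708003), np.float64(273.46753531362305)) (np.float64(282.7318524274836), np.float64(253.98525560388896)) [302.87532472 165.31759628] [355.36939239 194.32185285]
0.01 (np.float64(282.7174950973715), np.float64(263.86938175118826)) (np.float64(282.72468594565106), np.float64(245.11576733901336)) [302.74630647 167.75861157] [354.81616213 204.78892639]
0 (np.float64(282.71164960834705), np.float64(255.19740179099284)) (np.float64(282.7182141574129), np.float64(237.15198125645935)) [302.61898129 170.16759409] [354.27019176 215.11864344]
-0.017 (np.float64(282.70286299124075), np.float64(242.25748353505637)) (np.float64(282.7085603944166), np.float64(225.3519047873424)) [302.40632079 174.19111422] [353.35830354 232.37149778]
```

The closed fingers sit above the knob (tips near row 258, over the knob top), so the tips are higher than I assumed. I'll step down to find contact, which also presses the stopper.

Request:
servo_tool(increments=[{"claw":1,"x":0,"y":0,"z":-0.2,"ax":0,"ay":0,"az":0},{"claw":1,"x":0,"y":0,"z":0,"ax":0,"ay":0,"az":0}])

```text
clock: 4.0
tcp_pos: [0.4486, -0.1424, 0.0867]
orientation: [-0.0, 0.924, 0.382, -0.0]
wrist_force: [0.2, 0.9, 0.2]
finger_gap: 0.0
```

Request:
servo_tool(increments=[{"claw":1,"x":0,"y":0,"z":-0.2,"ax":0,"ay":0,"az":0},{"claw":1,"x":0,"y":0,"z":0,"ax":0,"ay":0,"az":0}])

```text
clock: 4.2
tcp_pos: [0.4486, -0.1423, 0.0817]
orientation: [-0.0, 0.924, 0.382, -0.0]
wrist_force: [-0.7, 0.6, 0.6]
finger_gap: 0.0002
```

Request:
servo_tool(increments=[{"claw":1,"x":0,"y":0,"z":-0.12,"ax":0,"ay":0,"az":0},{"claw":1,"x":0,"y":0,"z":0,"ax":0,"ay":0,"az":0}])

```text
clock: 4.4
tcp_pos: [0.4489, -0.1425, 0.079]
orientation: [-0.0, 0.924, 0.382, -0.0]
wrist_force: [0.2, 0.0, -0.8]
finger_gap: -0.0001
```

```bash
python3 - <<'E'
from h import *
t=env.read_camera("wrist")[:,:,::-1]
cv2.imwrite("pics/w5.png",cv2.resize(t[150:350,160:420],(780,600),interpolation=cv2.INTER_CUBIC))
s=env.get_state();print(s["tcp_pos"],s["finger_gap"],s["wrist_force"])
E
```

```text
[ 0.44888397 -0.14249635  0.0792005 ] -2.5397157419955046e-05 [-0.23455369  0.26253219  0.7357885 ]
```

View pics/w5.png

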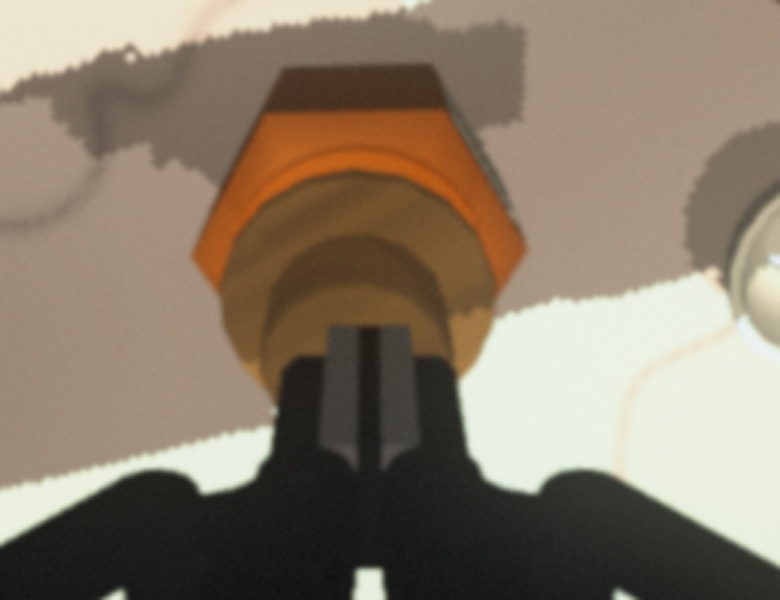

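Request:
servo_tool(increments=[{"claw":1,"x":0,"y":0,"z":-0.1,"ax":0,"ay":0,"az":0},{"claw":1,"x":0,"y":0,"z":0,"ax":0,"ay":0,"az":0}])

```text
clock: 4.65
tcp_pos: [0.4493, -0.1427, 0.0772]
orientation: [0.0, 0.924, 0.382, 0.0]
wrist_force: [-0.2, 0.2, 2.0]
finger_gap: -0.0001
```

Request:
servo_tool(increments=[{"claw":1,"x":0,"y":0,"z":-0.1,"ax":0,"ay":0,"az":0},{"claw":1,"x":0,"y":0,"z":0,"ax":0,"ay":0,"az":0}])

```text
clock: 4.85
tcp_pos: [0.4493, -0.1427, 0.0749]
orientation: [0.0, 0.924, 0.382, 0.0]
wrist_force: [-1.0, -0.3, 4.2]
finger_gap: -0.0003
```

Request:
servo_tool(increments=[{"claw":1,"x":0,"y":0,"z":-0.1,"ax":0,"ay":0,"az":0},{"claw":1,"x":0,"y":0,"z":0,"ax":0,"ay":0,"az":0}])

```text
clock: 5.05
tcp_pos: [0.4493, -0.1427, 0.0724]
orientation: [0.0, 0.924, 0.382, 0.0]
wrist_force: [-1.1, 0.6, 4.6]
finger_gap: -0.0002
```

Request:
servo_tool(increments=[{"claw":1,"x":0,"y":0,"z":-0.1,"ax":0,"ay":0,"az":0},{"claw":1,"x":0,"y":0,"z":0,"ax":0,"ay":0,"az":0}])

```text
clock: 5.25
tcp_pos: [0.4493, -0.1427, 0.0699]
orientation: [0.0, 0.924, 0.382, 0.0]
wrist_force: [-1.0, 1.0, 5.5]
finger_gap: 0.0
```

Request:
servo_tool(increments=[{"claw":1,"x":0,"y":0,"z":-0.1,"ax":0,"ay":0,"az":0},{"claw":1,"x":0,"y":0,"z":0,"ax":0,"ay":0,"az":0}])

```text
clock: 5.45
tcp_pos: [0.4496, -0.1429, 0.069]
orientation: [0.001, 0.924, 0.382, 0.001]
wrist_force: [-4.4, 2.3, 19.0]
finger_gap: -0.0002
```

Request:
servo_tool(increments=[{"claw":1,"x":0,"y":0,"z":-0.1,"ax":0,"ay":0,"az":0},{"claw":1,"x":0,"y":0,"z":0,"ax":0,"ay":0,"az":0}])

```text
clock: 5.65
tcp_pos: [0.4503, -0.1432, 0.0688]
orientation: [0.002, 0.924, 0.382, 0.001]
wrist_force: [-10.3, 5.5, 36.3]
finger_gap: 0.0002
```

```bash
python3 - <<'E'
from h import *
t=env.read_camera("wrist")[:,:,::-1]
cv2.imwrite("pics/w6.png",cv2.resize(t[150:350,160:420],(780,600),interpolation=cv2.INTER_CUBIC))
s=env.read_camera("scene")[:,:,::-1]
cv2.imwrite("pics/s6.png",cv2.resize(s[120:260,220:400],(772,600),interpolation=cv2.INTER_CUBIC))
s=env.get_state();print(s["tcp_pos"],s["finger_gap"],s["wrist_force"])
E
```

```text
[ 0.45022268 -0.14316639  0.06882623] -0.00014754883631354 [-9.13591644  4.70940789 36.30934858]
```

View pics/w6.png

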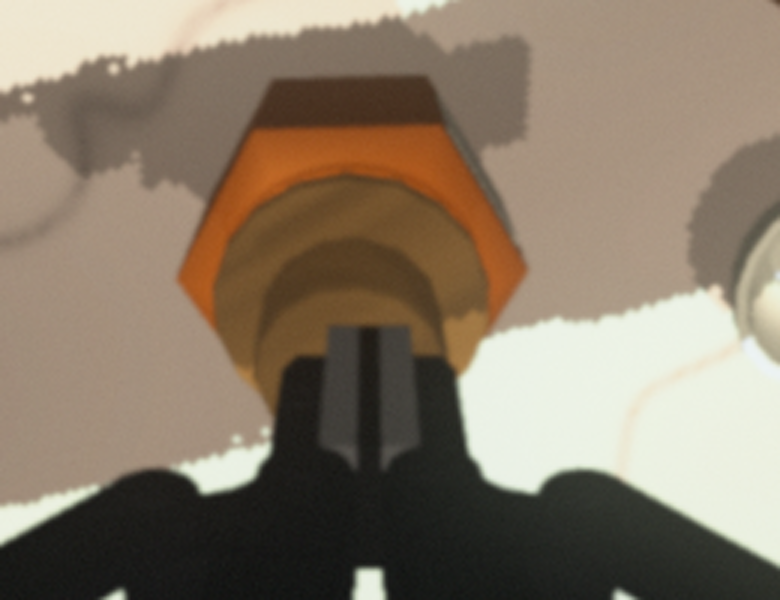

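View pics/s6.png

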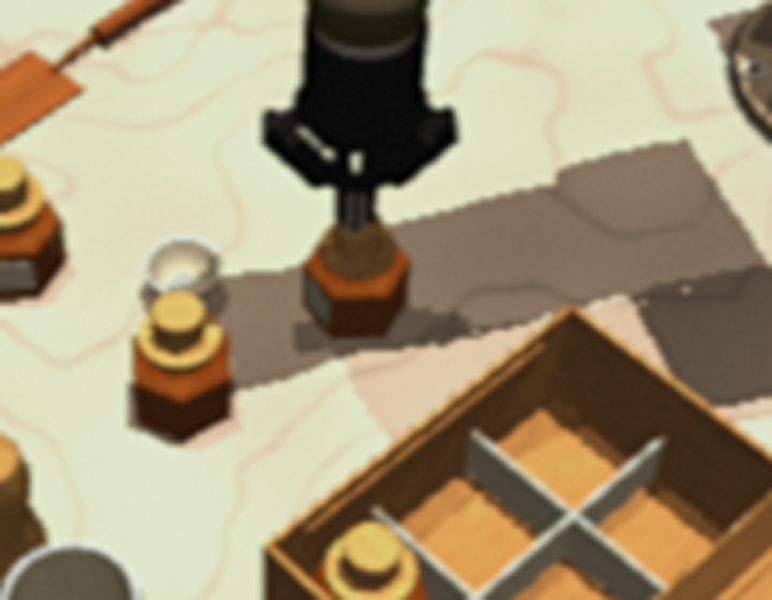

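Request:
servo_tool(increments=[{"claw":1,"x":0,"y":0,"z":0.4,"ax":0,"ay":0,"az":0},{"claw":0,"x":0,"y":0,"z":0.9,"ax":0,"ay":0,"az":0},{"claw":0,"x":0,"y":0,"z":0.9,"ax":0,"ay":0,"az":0},{"claw":0,"x":0,"y":0,"z":0,"ax":0,"ay":0,"az":0},{"claw":0,"x":0,"y":0,"z":0,"ax":0,"ay":0,"az":0}])

```text
clock: 6.25
tcp_pos: [0.4494, -0.1428, 0.1195]
orientation: [0.0, 0.924, 0.382, 0.0]
wrist_force: [0.3, 0.5, -0.1]
finger_gap: 0.0582
```

```bash
python3 - <<'E'
from h import *
np.save("w7.npy",env.calibration("wrist")["world_to_cam"])
t=env.read_camera("wrist")[:,:,::-1]
cv2.imwrite("pics/w7.png",t)
s=env.get_state();print(s["tcp_pos"],s["finger_gap"],s["wrist_force"])
E
```

```text
[ 0.44875245 -0.14244909  0.11878481] 0.0651249844727932 [ 0.3084906  -0.06077943 -0.61822993]
```

View pics/w7.png

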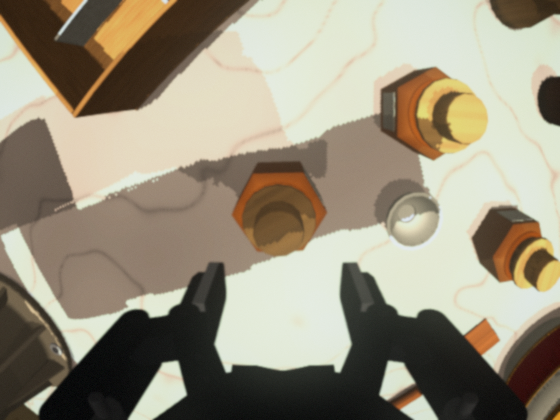

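Request:
servo_tool(increments=[{"claw":0,"x":-0.06,"y":0,"z":-0.9,"ax":0,"ay":0,"az":0},{"claw":0,"x":0,"y":0,"z":-0.9,"ax":0,"ay":0,"az":0},{"claw":0,"x":0,"y":0,"z":-0.7,"ax":0,"ay":0,"az":0},{"claw":0,"x":0,"y":0,"z":-0.4,"ax":0,"ay":0,"az":0},{"claw":0,"x":0,"y":0,"z":0,"ax":0,"ay":0,"az":0}])

```text
clock: 6.8
tcp_pos: [0.4458, -0.1417, 0.0449]
orientation: [-0.002, 0.924, 0.382, -0.001]
wrist_force: [0.4, -0.1, 0.2]
finger_gap: 0.0852
```

Request:
servo_tool(increments=[{"claw":1,"x":0,"y":0,"z":0,"ax":0,"ay":0,"az":0},{"claw":1,"x":0,"y":0,"z":0,"ax":0,"ay":0,"az":0},{"claw":1,"x":0,"y":0,"z":0,"ax":0,"ay":0,"az":0},{"claw":1,"x":0,"y":0,"z":0,"ax":0,"ay":0,"az":0},{"claw":1,"x":0,"y":0,"z":0,"ax":0,"ay":0,"az":0}], newtons=60)

```text
clock: 7.3
tcp_pos: [0.4479, -0.1426, 0.0478]
orientation: [0.0, 0.924, 0.382, 0.0]
wrist_force: [-1.8, 1.4, 5.3]
finger_gap: 0.0322
```

Request:
servo_tool(increments=[{"claw":1,"x":0,"y":0,"z":0.6,"ax":0,"ay":0,"az":0},{"claw":1,"x":0,"y":0,"z":1,"ax":0,"ay":0,"az":0},{"claw":1,"x":0,"y":0,"z":1,"ax":0,"ay":0,"az":0},{"claw":1,"x":0,"y":0,"z":1,"ax":0,"ay":0,"az":0},{"claw":1,"x":0,"y":0,"z":1,"ax":0,"ay":0,"az":0}])

```text
clock: 7.8
tcp_pos: [0.4471, -0.1424, 0.1625]
orientation: [-0.0, 0.924, 0.382, -0.0]
wrist_force: [0.4, 0.7, -2.9]
finger_gap: 0.0323
```

Request:
servo_tool(increments=[{"claw":1,"x":0,"y":0,"z":1,"ax":0,"ay":0,"az":0},{"claw":1,"x":0,"y":0,"z":1,"ax":0,"ay":0,"az":0},{"claw":1,"x":0,"y":0,"z":0,"ax":0,"ay":0,"az":0}])

```text
clock: 8.1
tcp_pos: [0.4493, -0.1435, 0.2149]
orientation: [0.002, 0.924, 0.382, 0.002]
wrist_force: [0.7, 0.8, -3.0]
finger_gap: 0.0318
```

```bash
python3 - <<'E'
from h import *
np.save("w8.npy",env.calibration("wrist")["world_to_cam"])
t=env.read_camera("wrist")[:,:,::-1]
cv2.imwrite("pics/w8.png",t)
s=env.get_state();print(s["tcp_pos"],s["finger_gap"],s["wrist_force"])
E
```

```text
[ 0.44844974 -0.14306653  0.21285197] 0.03213401777745918 [ 1.04006045  0.06232547 -3.47792654]
```

View pics/w8.png

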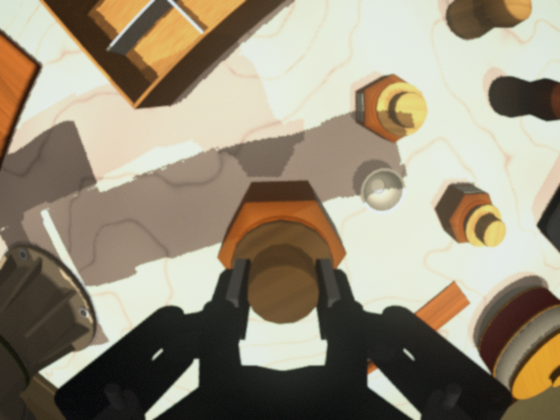

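```bash
python3 - <<'E'
from h import *
np.set_printoptions(precision=4,suppress=True)
S=env.calibration("scene");W=env.calibration("wrist");W["world_to_cam"]=np.load("w8.npy")
C=[onz(S,(190+x*.3,140+y*.3),.1) for x,y in [(307,360),(545,173),(717,302),(480,520)]]
for c in C:print(c)
print(np.mean(C,0),onzw(W,(138,106),.1))
c=(np.mean(C,0)[:2]+np.array([.5523,.0882]))/2
for yaw in (87.,):
  r=np.radians(yaw);ex=np.array([np.cos(r),np.sin(r)]);ey=np.array([-ex[1],ex[0]])
  for x,y in [(-.0435,.087),(-.0435,0),(-.0435,-.087),(.0435,0),(.0435,.087),(.0895,0)]: print(x,y,c+ex*x+ey*y)
E
```

```text
[ 0.6806 -0.0018  0.1   ]
[0.4189 0.0145 0.1   ]
[0.43  0.186 0.1  ]
[0.6917 0.1713 0.1   ]
[0.5553 0.0925 0.1   ] [0.4184 0.0067 0.1   ]
-0.0435 0.087 [0.4646 0.0515]
-0.0435 0 [0.5515 0.0469]
-0.0435 -0.087 [0.6384 0.0423]
0.0435 0 [0.5561 0.1338]
0.0435 0.087 [0.4692 0.1383]
0.0895 0 [0.5585 0.1797]
```

Request:
servo_tool(increments=[{"claw":1,"x":0.51,"y":0.94,"z":0,"ax":0,"ay":0,"az":0},{"claw":1,"x":0.51,"y":0.94,"z":0,"ax":0,"ay":0,"az":0},{"claw":1,"x":0.51,"y":0.94,"z":0,"ax":0,"ay":0,"az":0},{"claw":1,"x":0.51,"y":0.94,"z":0,"ax":0,"ay":0,"az":0},{"claw":1,"x":0.51,"y":0.94,"z":0,"ax":0,"ay":0,"az":0}])

```text
clock: 8.65
tcp_pos: [0.5106, -0.0239, 0.2096]
orientation: [-0.001, 0.924, 0.382, -0.001]
wrist_force: [0.5, 0.1, -2.7]
finger_gap: 0.032
```

Request:
servo_tool(increments=[{"claw":1,"x":0.51,"y":0.94,"z":0,"ax":0,"ay":0,"az":0},{"claw":1,"x":0.51,"y":0.94,"z":0,"ax":0,"ay":0,"az":0},{"claw":1,"x":0.51,"y":0.94,"z":0,"ax":0,"ay":0,"az":0},{"claw":1,"x":0,"y":0,"z":0,"ax":0,"ay":0,"az":0},{"claw":1,"x":0,"y":0,"z":0,"ax":0,"ay":0,"az":0}])

```text
clock: 9.15
tcp_pos: [0.5485, 0.0459, 0.2097]
orientation: [-0.001, 0.924, 0.383, -0.002]
wrist_force: [-0.2, 0.9, -3.2]
finger_gap: 0.0324
```

```bash
python3 - <<'E'
from h import *
np.save("w9.npy",env.calibration("wrist")["world_to_cam"])
t=env.read_camera("wrist")[:,:,::-1]
cv2.imwrite("pics/w9.png",t)
s=env.get_state();print(s["tcp_pos"],s["finger_gap"],s["wrist_force"])
E
```

```text
[0.54846812 0.04532761 0.21015706] 0.032198380037799984 [-0.07930583  0.29129139 -3.59713093]
```

View pics/w9.png

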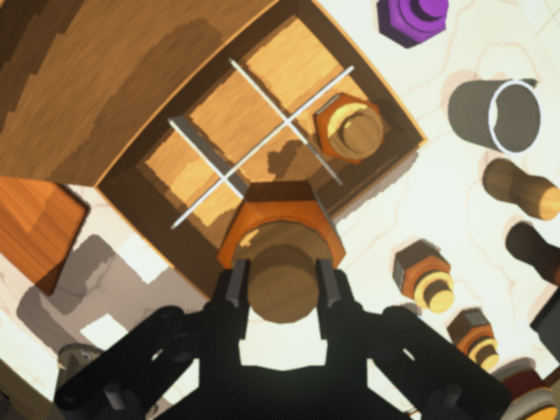

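```bash
python3 - <<'E'
from h import *
np.set_printoptions(precision=4,suppress=True)
W=env.calibration("wrist");W["world_to_cam"]=np.load("w9.npy")
a=onzw(W,(288,122),.049);b=onzw(W,(226,173),.049);print(a,b,(a+b)/2,np.linalg.norm(a-b),np.degrees(np.arctan2(*(b-a)[[1,0]])))
for p in [(100,187),(425,140)]:print(onzw(W,p,.1))
print((onzw(W,(100,187),.1)+onzw(W,(425,140),.1))/2)
print("packed",onzw(W,(363,131),.092),onzw(W,(363,131),.1))
for d in [(182,116),(352,68),(234,60),(342,184),(174,224)]: print(d,onzw(W,d,.049))
E
```

```text
[0.595  0.0856 0.049 ] [0.5139 0.0939 0.049 ] [0.5545 0.0898 0.049 ] 0.08145217476757775 174.16993208667577
[0.4311 0.1783 0.1   ]
[ 0.6754 -0.0051  0.1   ]
[0.5532 0.0866 0.1   ]
packed [0.6384 0.0376 0.092 ] [0.6376 0.0396 0.1   ]
(182, 116) [0.5257 0.1673 0.049 ]
(352, 68) [0.6785 0.0809 0.049 ]
(234, 60) [0.6021 0.1669 0.049 ]
(342, 184) [0.5903 0.0015 0.049 ]
(174, 224) [0.4295 0.0979 0.049 ]
```

Request:
servo_tool(increments=[{"claw":1,"x":0.1,"y":0,"z":-1,"ax":0,"ay":0,"az":0},{"claw":1,"x":0,"y":0,"z":-1,"ax":0,"ay":0,"az":0},{"claw":1,"x":0,"y":0,"z":-1,"ax":0,"ay":0,"az":0},{"claw":1,"x":0,"y":0,"z":-0.5,"ax":0,"ay":0,"az":0},{"claw":1,"x":0,"y":0,"z":0,"ax":0,"ay":0,"az":0}])

```text
clock: 9.7
tcp_pos: [0.5499, 0.0448, 0.1222]
orientation: [-0.001, 0.924, 0.382, -0.002]
wrist_force: [1.0, 0.6, -2.1]
finger_gap: 0.0322
```

```bash
python3 - <<'E'
from h import *
t=env.read_camera("wrist")[:,:,::-1]
cv2.imwrite("pics/w10.png",t)
s=env.get_state();print(s["tcp_pos"],s["finger_gap"],s["wrist_force"])
E
```

```text
[0.55114534 0.04482737 0.12381997] 0.03217765339963801 [ 0.20475944 -0.33458432 -2.91974014]
```

View pics/w10.png

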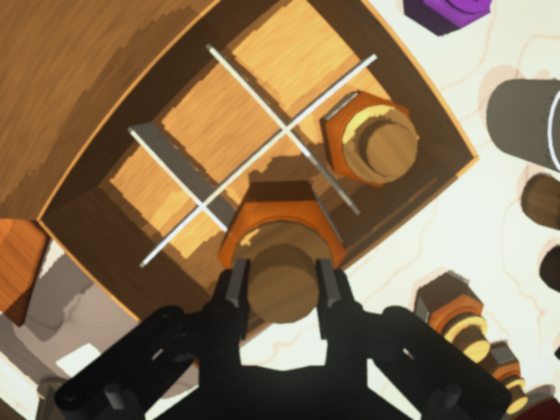

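Request:
servo_tool(increments=[{"claw":1,"x":0,"y":0,"z":-0.7,"ax":0,"ay":0,"az":0},{"claw":1,"x":0,"y":0,"z":-0.7,"ax":0,"ay":0,"az":0},{"claw":1,"x":0,"y":0,"z":-0.7,"ax":0,"ay":0,"az":0},{"claw":1,"x":0,"y":0,"z":-0.5,"ax":0,"ay":0,"az":0},{"claw":1,"x":0,"y":0,"z":0,"ax":0,"ay":0,"az":0}])

```text
clock: 10.25
tcp_pos: [0.5514, 0.0453, 0.0587]
orientation: [-0.0, 0.924, 0.382, -0.001]
wrist_force: [-0.8, -0.1, -2.9]
finger_gap: 0.032
```

Request:
servo_tool(increments=[{"claw":1,"x":0,"y":0,"z":-0.15,"ax":0,"ay":0,"az":0},{"claw":1,"x":0,"y":0,"z":-0.15,"ax":0,"ay":0,"az":0},{"claw":1,"x":0,"y":0,"z":0,"ax":0,"ay":0,"az":0}])

```text
clock: 10.55
tcp_pos: [0.5523, 0.0454, 0.0522]
orientation: [0.0, 0.924, 0.382, 0.0]
wrist_force: [-0.7, 0.2, -2.7]
finger_gap: 0.0322
```

Request:
servo_tool(increments=[{"claw":1,"x":0,"y":0,"z":-0.1,"ax":0,"ay":0,"az":0},{"claw":1,"x":0,"y":0,"z":0,"ax":0,"ay":0,"az":0}])

```text
clock: 10.75
tcp_pos: [0.5527, 0.0458, 0.0518]
orientation: [0.0, 0.924, 0.382, 0.001]
wrist_force: [-4.4, 2.0, 10.1]
finger_gap: 0.0323
```

Request:
servo_tool(increments=[{"claw":1,"x":0,"y":0,"z":-0.1,"ax":0,"ay":0,"az":0},{"claw":1,"x":0,"y":0,"z":0,"ax":0,"ay":0,"az":0}])

```text
clock: 10.95
tcp_pos: [0.5528, 0.046, 0.0515]
orientation: [0.001, 0.924, 0.383, 0.002]
wrist_force: [-10.0, 1.6, 25.6]
finger_gap: 0.0322
```

Request:
servo_tool(increments=[{"claw":0.4,"x":0,"y":0,"z":0.1,"ax":0,"ay":0,"az":0},{"claw":0.4,"x":0,"y":0,"z":0,"ax":0,"ay":0,"az":0},{"claw":0.4,"x":0,"y":0,"z":0,"ax":0,"ay":0,"az":0},{"claw":0.4,"x":0,"y":0,"z":0,"ax":0,"ay":0,"az":0}])

```text
clock: 11.35
tcp_pos: [0.5521, 0.0453, 0.0492]
orientation: [0.0, 0.924, 0.382, -0.0]
wrist_force: [0.6, 0.3, -0.6]
finger_gap: 0.0513
```

Request:
servo_tool(increments=[{"claw":0.4,"x":0,"y":0,"z":0.7,"ax":0,"ay":0,"az":0},{"claw":0.4,"x":0,"y":0,"z":1,"ax":0,"ay":0,"az":0},{"claw":0.4,"x":0,"y":0,"z":1,"ax":0,"ay":0,"az":0},{"claw":0.4,"x":0,"y":0,"z":1,"ax":0,"ay":0,"az":0},{"claw":0.4,"x":0,"y":0,"z":0,"ax":0,"ay":0,"az":0}])

```text
clock: 11.85
tcp_pos: [0.5545, 0.0452, 0.1452]
orientation: [0.001, 0.924, 0.382, 0.003]
wrist_force: [0.3, 0.1, 0.9]
finger_gap: 0.0513
```

```bash
python3 - <<'E'
from h import *
np.save("w11.npy",env.calibration("wrist")["world_to_cam"])
t=env.read_camera("wrist")[:,:,::-1]
cv2.imwrite("pics/w11.png",t)
s=env.get_state();print(s["tcp_pos"],s["finger_gap"],s["wrist_force"])
E
```

```text
[0.55344256 0.04526654 0.14331013] 0.05098025492261365 [ 0.06465877 -0.17456058 -0.74096722]
```

View pics/w11.png

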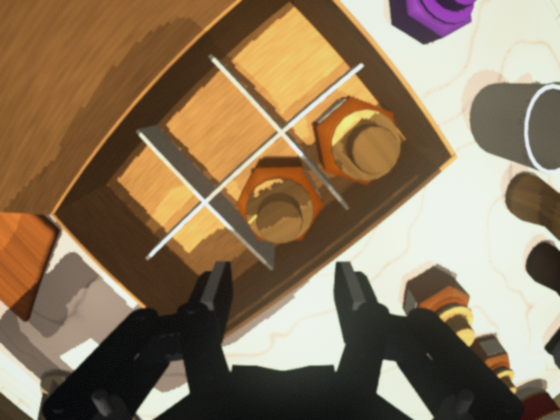

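The first jar stands in its compartment at (278,215), stopper home. The packed jar at (372,148) is clearly proud.

```bash
python3 - <<'E'
from h import *
np.set_printoptions(precision=4,suppress=True)
W=env.calibration("wrist");W["world_to_cam"]=np.load("w11.npy")
for p in [(372,149),(376,151)]:print(onzw(W,p,.1))
t=cv2.imread("pics/w11.png");cv2.imwrite("pics/w11z.png",cv2.resize(t[80:260,220:420],(667,600),interpolation=cv2.INTER_CUBIC))
E
```

```text
[0.6335 0.0412 0.1   ]
[0.6346 0.0383 0.1   ]
```

View pics/w11z.png

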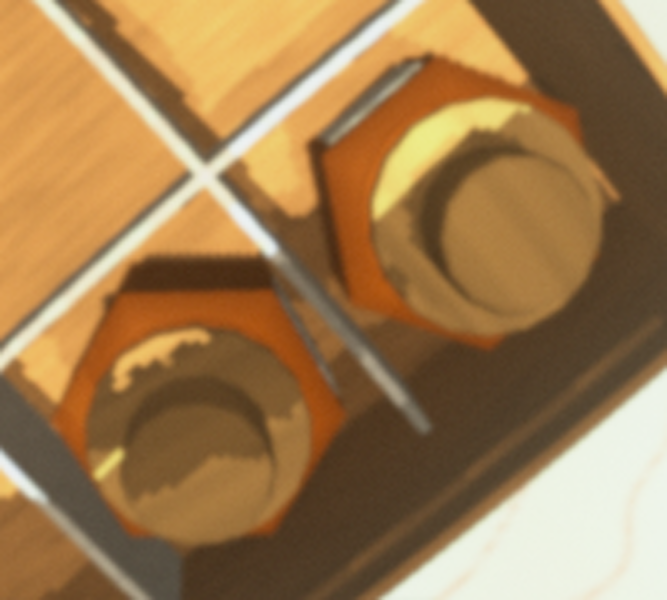

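Request:
servo_tool(increments=[{"claw":1,"x":0.82,"y":-0.06,"z":0,"ax":0,"ay":0,"az":0},{"claw":1,"x":0.82,"y":-0.06,"z":0,"ax":0,"ay":0,"az":0},{"claw":1,"x":0.82,"y":-0.06,"z":0,"ax":0,"ay":0,"az":0},{"claw":1,"x":0.82,"y":-0.06,"z":0,"ax":0,"ay":0,"az":0},{"claw":1,"x":0,"y":0,"z":-1,"ax":0,"ay":0,"az":0}])

```text
clock: 12.4
tcp_pos: [0.6384, 0.0388, 0.1179]
orientation: [0.001, 0.924, 0.382, 0.003]
wrist_force: [0.4, -1.0, 0.0]
finger_gap: 0.0002
```

Request:
servo_tool(increments=[{"claw":1,"x":0,"y":0,"z":-0.9,"ax":0,"ay":0,"az":0},{"claw":1,"x":0,"y":0,"z":-0.3,"ax":0,"ay":0,"az":0},{"claw":1,"x":0,"y":0,"z":0,"ax":0,"ay":0,"az":0}])

```text
clock: 12.7
tcp_pos: [0.6321, 0.0395, 0.0843]
orientation: [-0.001, 0.924, 0.382, -0.002]
wrist_force: [0.9, -0.4, 0.7]
finger_gap: -0.0
```

Request:
servo_tool(increments=[{"claw":1,"x":0.05,"y":0,"z":-0.1,"ax":0,"ay":0,"az":0},{"claw":1,"x":0,"y":0,"z":-0.1,"ax":0,"ay":0,"az":0},{"claw":1,"x":0,"y":0,"z":0,"ax":0,"ay":0,"az":0}])

```text
clock: 13.0
tcp_pos: [0.6358, 0.0394, 0.0826]
orientation: [0.0, 0.924, 0.382, 0.001]
wrist_force: [-0.2, 0.3, -0.4]
finger_gap: 0.0001
```

Request:
servo_tool(increments=[{"claw":1,"x":0,"y":0,"z":-0.1,"ax":0,"ay":0,"az":0},{"claw":1,"x":0,"y":0,"z":-0.1,"ax":0,"ay":0,"az":0},{"claw":1,"x":0,"y":0,"z":0,"ax":0,"ay":0,"az":0}])

```text
clock: 13.3
tcp_pos: [0.636, 0.0394, 0.0781]
orientation: [0.001, 0.924, 0.382, 0.001]
wrist_force: [-0.7, -0.1, 4.1]
finger_gap: 0.0004
```

Request:
servo_tool(increments=[{"claw":1,"x":0,"y":0,"z":-0.1,"ax":0,"ay":0,"az":0},{"claw":1,"x":0,"y":0,"z":-0.1,"ax":0,"ay":0,"az":0},{"claw":1,"x":0,"y":0,"z":0,"ax":0,"ay":0,"az":0}])

```text
clock: 13.6
tcp_pos: [0.636, 0.0394, 0.0732]
orientation: [0.001, 0.924, 0.382, 0.001]
wrist_force: [-0.6, 0.5, 5.1]
finger_gap: 0.0002
```

Request:
servo_tool(increments=[{"claw":1,"x":0,"y":0,"z":-0.1,"ax":0,"ay":0,"az":0},{"claw":1,"x":0,"y":0,"z":0,"ax":0,"ay":0,"az":0}])

```text
clock: 13.8
tcp_pos: [0.6363, 0.0394, 0.073]
orientation: [0.001, 0.924, 0.382, 0.002]
wrist_force: [-4.4, -1.1, 17.0]
finger_gap: 0.0002
```

Request:
servo_tool(increments=[{"claw":1,"x":0,"y":0,"z":0.5,"ax":0,"ay":0,"az":0},{"claw":0,"x":0,"y":0,"z":1,"ax":0,"ay":0,"az":0},{"claw":0,"x":0,"y":0,"z":1,"ax":0,"ay":0,"az":0},{"claw":0,"x":-0.2,"y":-0.93,"z":1,"ax":0,"ay":0,"az":0},{"claw":0,"x":-0.2,"y":-0.93,"z":0,"ax":0,"ay":0,"az":0}])

```text
clock: 14.3
tcp_pos: [0.6277, -0.0073, 0.1613]
orientation: [0.002, 0.924, 0.383, 0.003]
wrist_force: [0.8, -0.5, 0.9]
finger_gap: 0.0578
```

Request:
servo_tool(increments=[{"claw":0,"x":-0.22,"y":-0.93,"z":0,"ax":0,"ay":0,"az":0},{"claw":0,"x":-0.22,"y":-0.93,"z":0,"ax":0,"ay":0,"az":0},{"claw":0,"x":-0.22,"y":-0.93,"z":0,"ax":0,"ay":0,"az":0},{"claw":0,"x":-0.22,"y":-0.93,"z":0,"ax":0,"ay":0,"az":0},{"claw":0,"x":-0.22,"y":-0.93,"z":0,"ax":0,"ay":0,"az":0}])

```text
clock: 14.8
tcp_pos: [0.5976, -0.1243, 0.1571]
orientation: [0.0, 0.924, 0.382, 0.0]
wrist_force: [0.3, -0.5, 0.2]
finger_gap: 0.0856
```

Request:
servo_tool(increments=[{"claw":0,"x":-0.22,"y":-0.93,"z":0,"ax":0,"ay":0,"az":0},{"claw":0,"x":-0.22,"y":-0.93,"z":-0.5,"ax":0,"ay":0,"az":0},{"claw":0,"x":0,"y":0,"z":0,"ax":0,"ay":0,"az":0}])

```text
clock: 15.1
tcp_pos: [0.5855, -0.1722, 0.1431]
orientation: [-0.0, 0.925, 0.381, -0.001]
wrist_force: [-0.8, 0.4, 0.1]
finger_gap: 0.0854
```

```bash
python3 - <<'E'
from h import *
np.save("w12.npy",env.calibration("wrist")["world_to_cam"])
t=env.read_camera("wrist")[:,:,::-1]
cv2.imwrite("pics/w12.png",t)
s=env.get_state();print(s["tcp_pos"],s["finger_gap"],s["wrist_force"])
E
```

```text
[ 0.58594521 -0.17083306  0.14371799] 0.08534834476435174 [-0.0136023   0.76793197 -0.50442255]
```

View pics/w12.png

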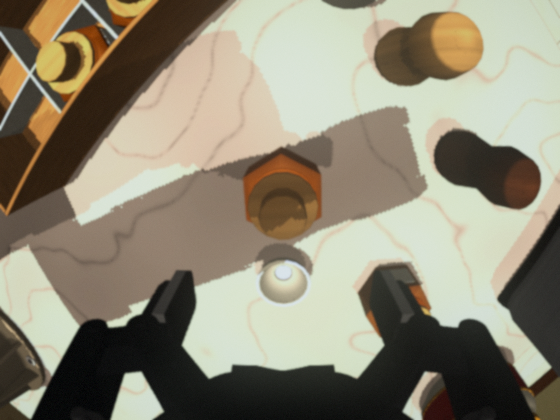

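```bash
python3 - <<'E'
from h import *
np.set_printoptions(precision=4,suppress=True)
W=env.calibration("wrist");W["world_to_cam"]=np.load("w12.npy")
for z in (.088,.096):print(onzw(W,(283.5,216),z))
t=cv2.imread("pics/w12.png");cv2.imwrite("pics/w12z.png",cv2.resize(t[140:250,230:340],(600,600),interpolation=cv2.INTER_CUBIC))
E
```

```text
[ 0.5877 -0.1707  0.088 ]
[ 0.5898 -0.1686  0.096 ]
```

View pics/w12z.png

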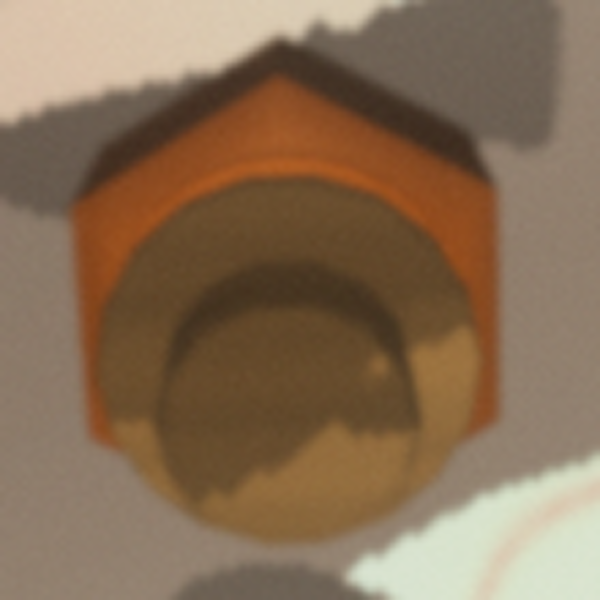

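Request:
servo_tool(increments=[{"claw":0,"x":0.1,"y":0.04,"z":-1,"ax":0,"ay":0,"az":0},{"claw":0,"x":0,"y":0,"z":-1,"ax":0,"ay":0,"az":0},{"claw":0,"x":0,"y":0,"z":-1,"ax":0,"ay":0,"az":0},{"claw":0,"x":0,"y":0,"z":-0.5,"ax":0,"ay":0,"az":0},{"claw":0,"x":0,"y":0,"z":0,"ax":0,"ay":0,"az":0}])

```text
clock: 15.65
tcp_pos: [0.5881, -0.1674, 0.0552]
orientation: [-0.001, 0.924, 0.383, -0.001]
wrist_force: [-0.4, -0.7, 1.0]
finger_gap: 0.0854
```

Request:
servo_tool(increments=[{"claw":1,"x":0,"y":0,"z":0,"ax":0,"ay":0,"az":0},{"claw":1,"x":0,"y":0,"z":0,"ax":0,"ay":0,"az":0},{"claw":1,"x":0,"y":0,"z":0,"ax":0,"ay":0,"az":0},{"claw":1,"x":0,"y":0,"z":0,"ax":0,"ay":0,"az":0},{"claw":1,"x":0,"y":0,"z":0,"ax":0,"ay":0,"az":0}], newtons=60)

```text
clock: 16.15
tcp_pos: [0.5899, -0.169, 0.0581]
orientation: [0.001, 0.924, 0.382, 0.001]
wrist_force: [-1.1, 0.6, 5.3]
finger_gap: 0.032
```

Request:
servo_tool(increments=[{"claw":1,"x":0,"y":0,"z":-0.1,"ax":0,"ay":0,"az":0},{"claw":1,"x":0,"y":0,"z":0,"ax":0,"ay":0,"az":0}])

```text
clock: 16.35
tcp_pos: [0.5899, -0.169, 0.0556]
orientation: [0.001, 0.924, 0.382, 0.001]
wrist_force: [-1.2, 1.2, 5.5]
finger_gap: 0.0319
```

Request:
servo_tool(increments=[{"claw":1,"x":0,"y":0,"z":-0.1,"ax":0,"ay":0,"az":0},{"claw":1,"x":0,"y":0,"z":-0.1,"ax":0,"ay":0,"az":0},{"claw":1,"x":0,"y":0,"z":0,"ax":0,"ay":0,"az":0}])

```text
clock: 16.65
tcp_pos: [0.5899, -0.169, 0.0505]
orientation: [0.001, 0.924, 0.382, 0.001]
wrist_force: [-1.2, 1.3, 5.3]
finger_gap: 0.0319
```

Request:
servo_tool(increments=[{"claw":1,"x":0,"y":0,"z":-0.1,"ax":0,"ay":0,"az":0},{"claw":1,"x":0,"y":0,"z":0,"ax":0,"ay":0,"az":0}])

```text
clock: 16.85
tcp_pos: [0.59, -0.1689, 0.0496]
orientation: [0.001, 0.924, 0.382, 0.001]
wrist_force: [-4.4, 1.9, 14.0]
finger_gap: 0.032
```

Request:
servo_tool(increments=[{"claw":1,"x":0,"y":0,"z":-0.1,"ax":0,"ay":0,"az":0},{"claw":1,"x":0,"y":0,"z":0,"ax":0,"ay":0,"az":0}])

```text
clock: 17.05
tcp_pos: [0.5901, -0.1689, 0.0494]
orientation: [0.001, 0.924, 0.382, 0.001]
wrist_force: [-9.0, 4.6, 28.4]
finger_gap: 0.0317
```

Request:
servo_tool(increments=[{"claw":1,"x":0,"y":0,"z":0.8,"ax":0,"ay":0,"az":0},{"claw":1,"x":0,"y":0,"z":1,"ax":0,"ay":0,"az":0},{"claw":1,"x":0,"y":0,"z":1,"ax":0,"ay":0,"az":0},{"claw":1,"x":0,"y":0,"z":1,"ax":0,"ay":0,"az":0},{"claw":1,"x":0,"y":0,"z":1,"ax":0,"ay":0,"az":0}])

```text
clock: 17.55
tcp_pos: [0.5887, -0.1687, 0.1647]
orientation: [-0.0, 0.924, 0.382, -0.001]
wrist_force: [-0.7, -0.9, -2.8]
finger_gap: 0.0322
```

```bash
python3 - <<'E'
from h import *
np.set_printoptions(precision=4,suppress=True)
T=env.calibration("top")
r=np.radians(86.7);ex=np.array([np.cos(r),np.sin(r),0]);ey=np.array([-ex[1],ex[0],0]);c=np.array([.5535,.0885,0])
def proj(p):
    q=T["K"]@(T["world_to_cam"]@np.append(p,1))[:3];return q[:2]/q[2]
for th in (1.95,2.0,2.05,2.1,2.15,2.2,2.25):
    o=[]
    for y in (-.133,.133):
        p=c+ex*(.0895+.177*np.cos(th))+ey*y+[0,0,.1+.177*np.sin(th)]
        q=proj(p);o.append((q-[60,140])*2.353)
    print(th,*o)
s=env.get_state();print(s["tcp_pos"],s["finger_gap"],s["wrist_force"])
E
```

```text
1.95 [257.93    32.2155] [219.3484 347.3735]
2.0 [268.267   34.1226] [230.313  348.1568]
2.05 [278.4018  36.1221] [241.077  348.9128]
2.1 [288.2994  38.2056] [251.6028 349.6388]
2.15 [297.927   40.3644] [261.8548 350.3327]
2.2 [307.2538  42.5896] [271.7997 350.9923]
2.25 [316.2513  44.8723] [281.4065 351.616 ]
[ 0.5887 -0.1687  0.1647] 0.03220806776638946 [-0.6619 -0.9226 -2.8174]
```

```bash
python3 - <<'E'
from h import *
np.set_printoptions(precision=1,suppress=True)
T=env.calibration("top")
r=np.radians(86.7);ex=np.array([np.cos(r),np.sin(r),0]);ey=np.array([-ex[1],ex[0],0]);c=np.array([.5535,.0885,0])
def proj(p):
    q=T["K"]@(T["world_to_cam"]@np.append(p,1))[:3];return q[:2]/q[2]
for th in (1.95,2.0,2.05,2.1,2.15,2.2,2.25):
    print(th,*[(proj(c+ex*(.0895-.177*np.cos(th))+ey*y+[0,0,.1+.177*np.sin(th)])-[60,140])*2.353 for y in (-.133,.133)])
E
```

```text
1.95 [104.   19.1] [ 58.1 334.3]
2.0 [95.8 19.4] [ 49.8 333.5]
2.05 [88.1 19.9] [ 41.9 332.8]
2.1 [80.8 20.5] [ 34.5 332. ]
2.15 [74.  21.3] [ 27.6 331.4]
2.2 [67.8 22.2] [ 21.3 330.7]
2.25 [62.  23.2] [ 15.5 330.1]
```

Request:
servo_tool(increments=[{"claw":1,"x":0,"y":0,"z":1,"ax":0,"ay":0,"az":0},{"claw":1,"x":-0.1,"y":0.9,"z":1,"ax":0,"ay":0,"az":0},{"claw":1,"x":-0.1,"y":1,"z":0,"ax":0,"ay":0,"az":0},{"claw":1,"x":-0.1,"y":1,"z":0,"ax":0,"ay":0,"az":0},{"claw":1,"x":-0.1,"y":1,"z":0,"ax":0,"ay":0,"az":0}])

```text
clock: 18.05
tcp_pos: [0.5788, -0.0706, 0.214]
orientation: [-0.0, 0.924, 0.382, -0.0]
wrist_force: [0.4, 0.5, -2.5]
finger_gap: 0.0321
```

Request:
servo_tool(increments=[{"claw":1,"x":-0.1,"y":1,"z":0,"ax":0,"ay":0,"az":0},{"claw":1,"x":-0.15,"y":1,"z":0,"ax":0,"ay":0,"az":0},{"claw":1,"x":-0.15,"y":1,"z":0,"ax":0,"ay":0,"az":0},{"claw":1,"x":-0.15,"y":1,"z":0,"ax":0,"ay":0,"az":0},{"claw":1,"x":-0.15,"y":1,"z":0,"ax":0,"ay":0,"az":0}])

```text
clock: 18.55
tcp_pos: [0.5611, 0.0546, 0.2137]
orientation: [-0.0, 0.924, 0.382, -0.001]
wrist_force: [0.5, -0.9, -3.1]
finger_gap: 0.032
```

Request:
servo_tool(increments=[{"claw":1,"x":-0.1,"y":1,"z":0,"ax":0,"ay":0,"az":0},{"claw":1,"x":-0.1,"y":1,"z":0,"ax":0,"ay":0,"az":0},{"claw":1,"x":0,"y":0,"z":0,"ax":0,"ay":0,"az":0},{"claw":1,"x":0,"y":0,"z":0,"ax":0,"ay":0,"az":0}])

```text
clock: 18.95
tcp_pos: [0.5564, 0.1039, 0.2139]
orientation: [0.0, 0.924, 0.383, -0.001]
wrist_force: [0.1, -0.6, -2.9]
finger_gap: 0.0318
```

```bash
python3 - <<'E'
from h import *
np.save("w13.npy",env.calibration("wrist")["world_to_cam"])
t=env.read_camera("wrist")[:,:,::-1]
cv2.imwrite("pics/w13.png",t)
s=env.get_state();print(s["tcp_pos"],s["finger_gap"],s["wrist_force"],s["joint_pos"])
E
```

```text
[0.55659981 0.10335678 0.21398659] 0.031779435629411844 [-0.08269179 -0.78880998 -2.62385356] [ 4.21302761e-02  2.96097215e-01  2.63195964e-02  1.30175994e+00
 -5.56890611e-04  2.39922045e+00]
```

View pics/w13.png

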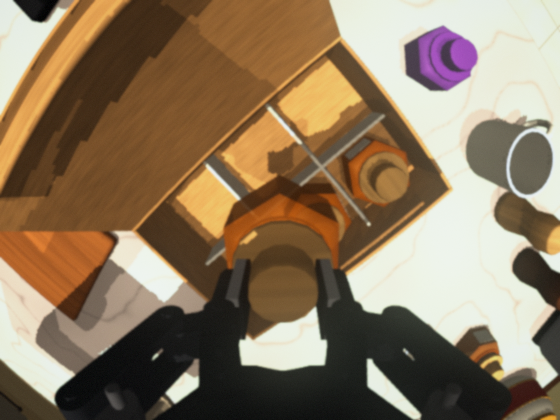

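Request:
servo_tool(increments=[{"claw":1,"x":0,"y":0.6,"z":0,"ax":0,"ay":0,"az":0},{"claw":1,"x":0,"y":0.5,"z":-1,"ax":0,"ay":0,"az":0},{"claw":1,"x":0,"y":0,"z":-1,"ax":0,"ay":0,"az":0},{"claw":1,"x":0,"y":0,"z":-1,"ax":0,"ay":0,"az":0},{"claw":1,"x":0,"y":0,"z":-0.3,"ax":0,"ay":0,"az":0}])

```text
clock: 19.5
tcp_pos: [0.5549, 0.1309, 0.129]
orientation: [-0.001, 0.924, 0.382, -0.002]
wrist_force: [-0.2, 0.6, -2.9]
finger_gap: 0.0318
```

```bash
python3 - <<'E'
from h import *
t=env.read_camera("wrist")[:,:,::-1]
cv2.imwrite("pics/w14.png",t)
s=env.get_state();print(s["tcp_pos"],s["finger_gap"],s["wrist_force"])
E
```

```text
[0.55501481 0.13084881 0.12908411] 0.03214209622342963 [-0.42206242  0.07242517 -3.15179304]
```

View pics/w14.png

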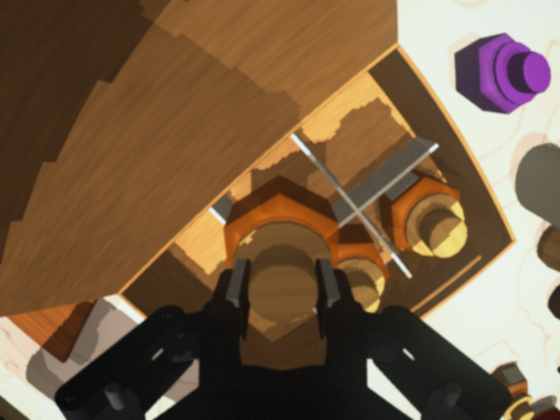

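```bash
python3 - <<'E'
from h import *
np.set_printoptions(precision=4,suppress=True)
W=env.calibration("wrist")
print(onzw(W,(354,201),.049), [onzw(W,p,.1) for p in ((120,295),(398,45),(513,240))])
E
```

```text
[0.5987 0.0951 0.049 ] [array([0.4272, 0.1821, 0.1   ]), array([0.6877, 0.1673, 0.1   ]), array([ 0.676 , -0.0026,  0.1   ])]
```

Request:
servo_tool(increments=[{"claw":1,"x":0.03,"y":0,"z":-0.7,"ax":0,"ay":0,"az":0},{"claw":1,"x":0,"y":0,"z":-0.7,"ax":0,"ay":0,"az":0},{"claw":1,"x":0,"y":0,"z":-0.7,"ax":0,"ay":0,"az":0},{"claw":1,"x":0,"y":0,"z":-0.5,"ax":0,"ay":0,"az":0},{"claw":1,"x":0,"y":0,"z":0,"ax":0,"ay":0,"az":0}])

```text
clock: 20.05
tcp_pos: [0.5568, 0.1309, 0.066]
orientation: [-0.0, 0.924, 0.382, -0.001]
wrist_force: [-0.4, 0.1, -2.7]
finger_gap: 0.0316
```

Request:
servo_tool(increments=[{"claw":1,"x":0,"y":0,"z":-0.2,"ax":0,"ay":0,"az":0},{"claw":1,"x":0,"y":0,"z":-0.1,"ax":0,"ay":0,"az":0},{"claw":1,"x":0,"y":0,"z":0,"ax":0,"ay":0,"az":0}])

```text
clock: 20.35
tcp_pos: [0.5578, 0.1312, 0.0597]
orientation: [0.0, 0.924, 0.382, 0.0]
wrist_force: [-0.1, 1.0, -3.4]
finger_gap: 0.0321
```

Request:
servo_tool(increments=[{"claw":1,"x":-0.04,"y":0,"z":-0.15,"ax":0,"ay":0,"az":0},{"claw":1,"x":0,"y":0,"z":-0.1,"ax":0,"ay":0,"az":0},{"claw":1,"x":0,"y":0,"z":0,"ax":0,"ay":0,"az":0}])

```text
clock: 20.65
tcp_pos: [0.5567, 0.1314, 0.0538]
orientation: [0.0, 0.924, 0.382, 0.0]
wrist_force: [-1.7, -0.2, 2.9]
finger_gap: 0.0319
```

Request:
servo_tool(increments=[{"claw":1,"x":0,"y":0,"z":-0.1,"ax":0,"ay":0,"az":0},{"claw":1,"x":0,"y":0,"z":0,"ax":0,"ay":0,"az":0}])

```text
clock: 20.85
tcp_pos: [0.5569, 0.1316, 0.0536]
orientation: [0.0, 0.924, 0.382, 0.001]
wrist_force: [-7.8, 0.0, 16.7]
finger_gap: 0.0317
```

Floor contact exactly at the predicted height (0.0536) and 17 N reached. Release, rise, and go look at the third jar.

Request:
servo_tool(increments=[{"claw":0.4,"x":0,"y":0,"z":0.1,"ax":0,"ay":0,"az":0},{"claw":0.4,"x":0,"y":0,"z":0,"ax":0,"ay":0,"az":0},{"claw":0.4,"x":0,"y":0,"z":0,"ax":0,"ay":0,"az":0},{"claw":0.4,"x":0,"y":0,"z":0,"ax":0,"ay":0,"az":0}])

```text
clock: 21.25
tcp_pos: [0.5565, 0.1311, 0.0528]
orientation: [0.0, 0.924, 0.382, -0.0]
wrist_force: [1.4, 0.5, -0.4]
finger_gap: 0.0508
```

Request:
servo_tool(increments=[{"claw":0.4,"x":0,"y":0,"z":0.7,"ax":0,"ay":0,"az":0},{"claw":0.4,"x":0,"y":0,"z":1,"ax":0,"ay":0,"az":0},{"claw":0.4,"x":0,"y":0,"z":1,"ax":0,"ay":0,"az":0},{"claw":0.4,"x":0,"y":0,"z":1,"ax":0,"ay":0,"az":0},{"claw":0.4,"x":0,"y":-0.5,"z":0.7,"ax":0,"ay":0,"az":0}])

```text
clock: 21.75
tcp_pos: [0.5571, 0.1195, 0.1646]
orientation: [0.0, 0.924, 0.383, 0.001]
wrist_force: [0.8, -0.8, 0.1]
finger_gap: 0.0512
```

```bash
python3 - <<'E'
from h import *
cv2.imwrite("pics/w15.png",env.read_camera("wrist")[:,:,::-1])
t=env.read_camera("top")[:,:,::-1]
cv2.imwrite("pics/t15.png",cv2.resize(t[140:310,60:400],(800,400),interpolation=cv2.INTER_CUBIC))
s=env.get_state();print(s["tcp_pos"],s["finger_gap"],s["wrist_force"])
E
```

```text
[0.55840796 0.11804526 0.16557931] 0.05130972119494284 [-0.09507104  0.41492165 -0.31503261]
```

View pics/w15.png

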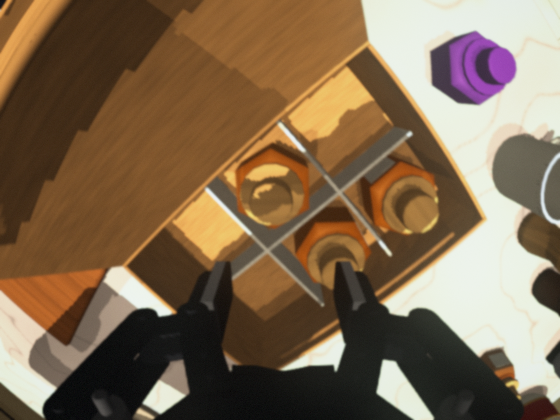

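View pics/t15.png

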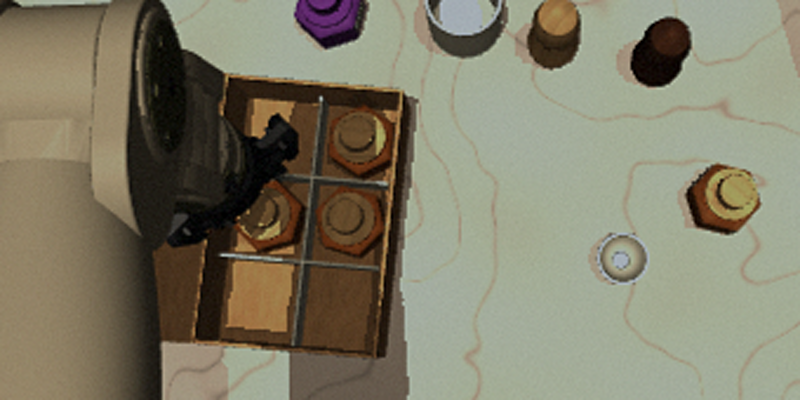

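Request:
servo_tool(increments=[{"claw":0,"x":0.06,"y":-0.9,"z":0,"ax":0,"ay":0,"az":0},{"claw":0,"x":0.06,"y":-1,"z":0,"ax":0,"ay":0,"az":0},{"claw":0,"x":0.06,"y":-1,"z":0,"ax":0,"ay":0,"az":0},{"claw":0,"x":0.06,"y":-1,"z":0,"ax":0,"ay":0,"az":0},{"claw":0,"x":0.06,"y":-1,"z":0,"ax":0,"ay":0,"az":0}])

```text
clock: 22.35
tcp_pos: [0.5634, -0.0044, 0.1614]
orientation: [-0.001, 0.924, 0.382, -0.001]
wrist_force: [0.1, -0.3, 0.2]
finger_gap: 0.0855
```

Request:
servo_tool(increments=[{"claw":0,"x":0.06,"y":-1,"z":0,"ax":0,"ay":0,"az":0},{"claw":0,"x":0.06,"y":-1,"z":0,"ax":0,"ay":0,"az":0},{"claw":0,"x":0.06,"y":-1,"z":0,"ax":0,"ay":0,"az":0},{"claw":0,"x":0.06,"y":-1,"z":0,"ax":0,"ay":0,"az":0},{"claw":0,"x":0.06,"y":-1,"z":0,"ax":0,"ay":0,"az":0}])

```text
clock: 22.85
tcp_pos: [0.571, -0.1293, 0.1613]
orientation: [-0.001, 0.924, 0.382, -0.001]
wrist_force: [0.1, -0.0, -0.4]
finger_gap: 0.0854
```

Request:
servo_tool(increments=[{"claw":0,"x":0.06,"y":-1,"z":0,"ax":0,"ay":0,"az":0},{"claw":0,"x":0.06,"y":-1,"z":0,"ax":0,"ay":0,"az":0},{"claw":0,"x":0.06,"y":-1,"z":0,"ax":0,"ay":0,"az":0},{"claw":0,"x":0.06,"y":-1,"z":0,"ax":0,"ay":0,"az":0},{"claw":0,"x":0.06,"y":-1,"z":0,"ax":0,"ay":0,"az":0}])

```text
clock: 23.35
tcp_pos: [0.5786, -0.2542, 0.1612]
orientation: [-0.001, 0.924, 0.382, -0.001]
wrist_force: [0.7, 0.3, 0.5]
finger_gap: 0.0857
```

Request:
servo_tool(increments=[{"claw":0,"x":0.1,"y":-1,"z":0,"ax":0,"ay":0,"az":0},{"claw":0,"x":0.1,"y":-1,"z":-0.3,"ax":0,"ay":0,"az":0},{"claw":0,"x":0.1,"y":-0.8,"z":-0.3,"ax":0,"ay":0,"az":0},{"claw":0,"x":0,"y":0,"z":0,"ax":0,"ay":0,"az":0}])

```text
clock: 23.75
tcp_pos: [0.5856, -0.3256, 0.1447]
orientation: [-0.001, 0.925, 0.381, -0.001]
wrist_force: [0.7, 0.5, 0.5]
finger_gap: 0.0854
```

```bash
python3 - <<'E'
from h import *
np.save("w16.npy",env.calibration("wrist")["world_to_cam"])
cv2.imwrite("pics/w16.png",env.read_camera("wrist")[:,:,::-1])
s=env.get_state();print(s["tcp_pos"],s["finger_gap"],s["wrist_force"])
E
```

```text
[ 0.58571822 -0.32418765  0.14560242] 0.0856124961907735 [-0.36604537  0.45461174  0.43257934]
```

View pics/w16.png

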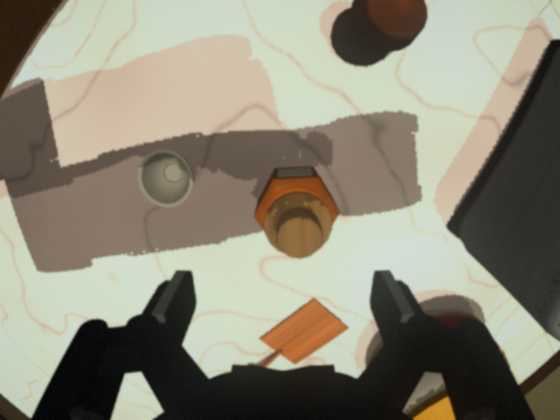

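```bash
python3 - <<'E'
from h import *
np.set_printoptions(precision=4,suppress=True)
W=env.calibration("wrist");W["world_to_cam"]=np.load("w16.npy")
for z in (.088,.096):print(onzw(W,(299,231),z))
t=cv2.imread("pics/w16.png");cv2.imwrite("pics/w16z.png",cv2.resize(t[160:270,240:350],(600,600),interpolation=cv2.INTER_CUBIC))
E
```

```text
[ 0.5871 -0.3407  0.088 ]
[ 0.5892 -0.338   0.096 ]
```

View pics/w16z.png

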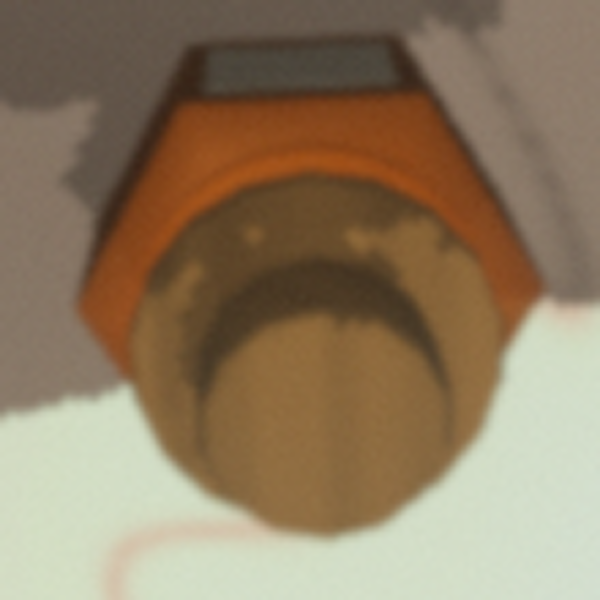

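Request:
servo_tool(increments=[{"claw":0,"x":0.04,"y":-0.78,"z":0,"ax":0,"ay":0,"az":0},{"claw":0,"x":0,"y":0,"z":-1,"ax":0,"ay":0,"az":0},{"claw":0,"x":0,"y":0,"z":-1,"ax":0,"ay":0,"az":0},{"claw":0,"x":0,"y":0,"z":-1,"ax":0,"ay":0,"az":0},{"claw":0,"x":0,"y":0,"z":-0.5,"ax":0,"ay":0,"az":0}])

```text
clock: 24.3
tcp_pos: [0.5864, -0.341, 0.058]
orientation: [-0.002, 0.924, 0.383, -0.001]
wrist_force: [-0.0, -0.6, 0.5]
finger_gap: 0.0854
```

Request:
servo_tool(increments=[{"claw":1,"x":0,"y":0,"z":0,"ax":0,"ay":0,"az":0},{"claw":1,"x":0,"y":0,"z":0,"ax":0,"ay":0,"az":0},{"claw":1,"x":0,"y":0,"z":0,"ax":0,"ay":0,"az":0},{"claw":1,"x":0,"y":0,"z":0,"ax":0,"ay":0,"az":0},{"claw":1,"x":0,"y":0,"z":0,"ax":0,"ay":0,"az":0}], newtons=60)

```text
clock: 24.8
tcp_pos: [0.5882, -0.3436, 0.0625]
orientation: [0.001, 0.924, 0.382, 0.001]
wrist_force: [-1.0, 1.5, 6.7]
finger_gap: 0.0316
```

Request:
servo_tool(increments=[{"claw":1,"x":0,"y":0,"z":-0.1,"ax":0,"ay":0,"az":0},{"claw":1,"x":0,"y":0,"z":0,"ax":0,"ay":0,"az":0}])

```text
clock: 25.0
tcp_pos: [0.5882, -0.3436, 0.06]
orientation: [0.001, 0.924, 0.382, 0.001]
wrist_force: [-0.8, 1.8, 5.7]
finger_gap: 0.0318
```

Request:
servo_tool(increments=[{"claw":1,"x":0,"y":0,"z":-0.1,"ax":0,"ay":0,"az":0},{"claw":1,"x":0,"y":0,"z":-0.1,"ax":0,"ay":0,"az":0},{"claw":1,"x":0,"y":0,"z":0,"ax":0,"ay":0,"az":0}])

```text
clock: 25.3
tcp_pos: [0.5881, -0.3436, 0.0548]
orientation: [0.001, 0.924, 0.382, 0.001]
wrist_force: [-2.4, 2.3, 5.3]
finger_gap: 0.0317
```

Request:
servo_tool(increments=[{"claw":1,"x":0,"y":0,"z":-0.1,"ax":0,"ay":0,"az":0},{"claw":1,"x":0,"y":0,"z":0,"ax":0,"ay":0,"az":0}])

```text
clock: 25.5
tcp_pos: [0.5881, -0.3435, 0.0533]
orientation: [0.001, 0.924, 0.382, 0.001]
wrist_force: [-2.8, 2.7, 10.6]
finger_gap: 0.0322
```

Request:
servo_tool(increments=[{"claw":1,"x":0,"y":0,"z":-0.1,"ax":0,"ay":0,"az":0},{"claw":1,"x":0,"y":0,"z":0,"ax":0,"ay":0,"az":0}])

```text
clock: 25.7
tcp_pos: [0.5883, -0.3433, 0.0531]
orientation: [0.001, 0.924, 0.382, 0.001]
wrist_force: [-6.6, 6.1, 20.7]
finger_gap: 0.0319
```

Request:
servo_tool(increments=[{"claw":1,"x":0,"y":0,"z":0.8,"ax":0,"ay":0,"az":0},{"claw":1,"x":0,"y":0,"z":1,"ax":0,"ay":0,"az":0},{"claw":1,"x":0,"y":0,"z":1,"ax":0,"ay":0,"az":0},{"claw":1,"x":0,"y":0,"z":1,"ax":0,"ay":0,"az":0},{"claw":1,"x":0,"y":0,"z":1,"ax":0,"ay":0,"az":0}])

```text
clock: 26.2
tcp_pos: [0.5873, -0.3433, 0.1688]
orientation: [-0.0, 0.924, 0.382, -0.0]
wrist_force: [0.1, 0.1, -2.3]
finger_gap: 0.0319
```

Request:
servo_tool(increments=[{"claw":1,"x":0,"y":0,"z":1,"ax":0,"ay":0,"az":0},{"claw":1,"x":-0.3,"y":0.98,"z":1,"ax":0,"ay":0,"az":0},{"claw":1,"x":-0.3,"y":0.98,"z":0,"ax":0,"ay":0,"az":0},{"claw":1,"x":-0.3,"y":0.98,"z":0,"ax":0,"ay":0,"az":0},{"claw":1,"x":-0.3,"y":0.98,"z":0,"ax":0,"ay":0,"az":0}])

```text
clock: 26.7
tcp_pos: [0.5571, -0.2446, 0.2181]
orientation: [0.0, 0.924, 0.382, 0.0]
wrist_force: [1.1, 0.4, -2.6]
finger_gap: 0.032
```

Request:
servo_tool(increments=[{"claw":1,"x":-0.3,"y":0.98,"z":0,"ax":0,"ay":0,"az":0},{"claw":1,"x":-0.3,"y":0.98,"z":0,"ax":0,"ay":0,"az":0},{"claw":1,"x":-0.3,"y":0.98,"z":0,"ax":0,"ay":0,"az":0},{"claw":1,"x":-0.3,"y":0.98,"z":0,"ax":0,"ay":0,"az":0},{"claw":1,"x":-0.3,"y":0.98,"z":0,"ax":0,"ay":0,"az":0}])

```text
clock: 27.2
tcp_pos: [0.5195, -0.1219, 0.218]
orientation: [-0.0, 0.924, 0.382, -0.0]
wrist_force: [0.6, 0.1, -2.9]
finger_gap: 0.0314
```

Request:
servo_tool(increments=[{"claw":1,"x":-0.3,"y":0.98,"z":0,"ax":0,"ay":0,"az":0},{"claw":1,"x":-0.3,"y":0.98,"z":0,"ax":0,"ay":0,"az":0},{"claw":1,"x":-0.3,"y":0.98,"z":0,"ax":0,"ay":0,"az":0},{"claw":1,"x":-0.3,"y":0.98,"z":0,"ax":0,"ay":0,"az":0},{"claw":1,"x":-0.3,"y":0.98,"z":0,"ax":0,"ay":0,"az":0}])

```text
clock: 27.7
tcp_pos: [0.482, 0.0005, 0.2181]
orientation: [0.0, 0.924, 0.382, 0.0]
wrist_force: [0.7, -0.1, -3.0]
finger_gap: 0.0317
```

Request:
servo_tool(increments=[{"claw":1,"x":-0.3,"y":0.98,"z":0,"ax":0,"ay":0,"az":0},{"claw":1,"x":-0.3,"y":0.98,"z":0,"ax":0,"ay":0,"az":0},{"claw":1,"x":0,"y":0,"z":0,"ax":0,"ay":0,"az":0},{"claw":1,"x":0,"y":0,"z":0,"ax":0,"ay":0,"az":0}])

```text
clock: 28.1
tcp_pos: [0.4675, 0.0489, 0.2182]
orientation: [0.0, 0.924, 0.383, 0.0]
wrist_force: [1.1, 0.5, -3.3]
finger_gap: 0.0315
```

```bash
python3 - <<'E'
from h import *
np.save("w17.npy",env.calibration("wrist")["world_to_cam"])
cv2.imwrite("pics/w17.png",env.read_camera("wrist")[:,:,::-1])
s=env.get_state();print(s["tcp_pos"],s["finger_gap"],s["wrist_force"])
E
```

```text
[0.46774616 0.04839159 0.21821276] 0.031781269229101926 [ 0.12787921 -0.6085088  -2.30083222]
```

View pics/w17.png

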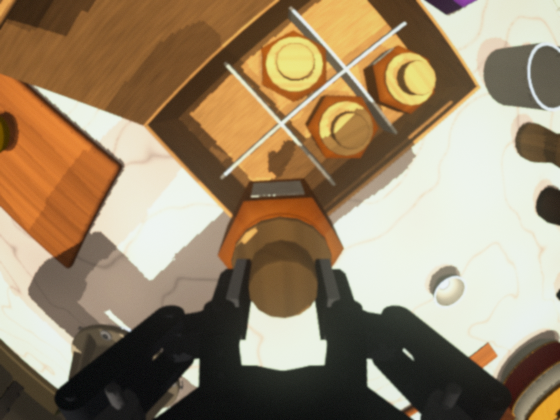

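```bash
python3 - <<'E'
from h import *
np.set_printoptions(precision=4,suppress=True)
W=env.calibration("wrist");W["world_to_cam"]=np.load("w17.npy")
for n,p,z in [("c+",(282,121),.049),("c-",(344,72),.049),("end+",(222,177),.049),("front+",(333,184),.049),("hingecorner",(149,124),.1),("frontcorner-",(477,87),.1),("hole A",(298,58),.092),("B",(354,131),.092),("P",(412,76),.092)]: print(n,onzw(W,p,z))
E
```

```text
c+ [0.5107 0.093  0.049 ]
c- [0.591  0.0857 0.049 ]
end+ [0.4249 0.0967 0.049 ]
front+ [0.5025 0.0084 0.049 ]
hingecorner [0.4296 0.1811 0.1   ]
frontcorner- [ 0.6747 -0.0047  0.1   ]
hole A [0.562  0.1249 0.092 ]
B [0.5528 0.0441 0.092 ]
P [0.6289 0.0444 0.092 ]
```

Request:
servo_tool(increments=[{"claw":1,"x":-0.08,"y":0.12,"z":-0.9,"ax":0,"ay":0,"az":0},{"claw":1,"x":0,"y":0,"z":-1,"ax":0,"ay":0,"az":0},{"claw":1,"x":0,"y":0,"z":-1,"ax":0,"ay":0,"az":0},{"claw":1,"x":0,"y":0,"z":-0.6,"ax":0,"ay":0,"az":0},{"claw":1,"x":0,"y":0,"z":0,"ax":0,"ay":0,"az":0}])

```text
clock: 28.65
tcp_pos: [0.464, 0.0507, 0.1284]
orientation: [-0.001, 0.924, 0.381, -0.002]
wrist_force: [-1.1, -0.8, -1.9]
finger_gap: 0.0316
```

```bash
python3 - <<'E'
from h import *
cv2.imwrite("pics/w18.png",env.read_camera("wrist")[:,:,::-1])
s=env.get_state();print(s["tcp_pos"],s["finger_gap"],s["wrist_force"])
E
```

```text
[0.46495757 0.05080177 0.12983612] 0.031554967276704364 [ 0.43019237 -0.11950133 -2.82700879]
```

View pics/w18.png

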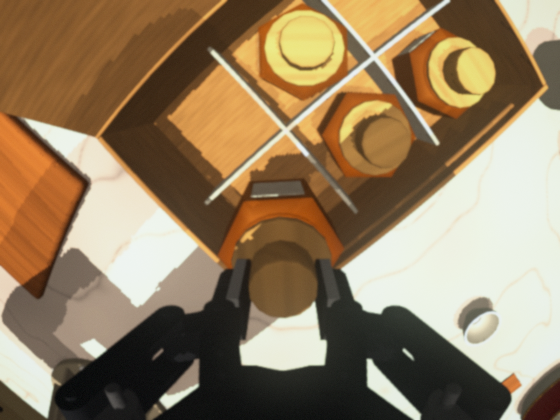

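Request:
servo_tool(increments=[{"claw":1,"x":0.05,"y":0.03,"z":-0.7,"ax":0,"ay":0,"az":0},{"claw":1,"x":0,"y":0,"z":-0.7,"ax":0,"ay":0,"az":0},{"claw":1,"x":0,"y":0,"z":-0.7,"ax":0,"ay":0,"az":0},{"claw":1,"x":0,"y":0,"z":-0.4,"ax":0,"ay":0,"az":0},{"claw":1,"x":0,"y":0,"z":0,"ax":0,"ay":0,"az":0}])

```text
clock: 29.2
tcp_pos: [0.4665, 0.0521, 0.0678]
orientation: [-0.0, 0.924, 0.382, -0.001]
wrist_force: [-0.3, -1.0, -2.4]
finger_gap: 0.0316
```

Request:
servo_tool(increments=[{"claw":1,"x":0,"y":0,"z":-0.15,"ax":0,"ay":0,"az":0},{"claw":1,"x":0,"y":0,"z":-0.1,"ax":0,"ay":0,"az":0},{"claw":1,"x":0,"y":0,"z":0,"ax":0,"ay":0,"az":0}])

```text
clock: 29.5
tcp_pos: [0.4671, 0.0524, 0.0622]
orientation: [0.0, 0.924, 0.382, 0.0]
wrist_force: [-0.2, -1.5, -3.5]
finger_gap: 0.032
```

Request:
servo_tool(increments=[{"claw":1,"x":0,"y":0,"z":-0.1,"ax":0,"ay":0,"az":0},{"claw":1,"x":0,"y":0,"z":-0.1,"ax":0,"ay":0,"az":0},{"claw":1,"x":0,"y":0,"z":0,"ax":0,"ay":0,"az":0}])

```text
clock: 29.8
tcp_pos: [0.4672, 0.0526, 0.0575]
orientation: [0.0, 0.924, 0.382, 0.001]
wrist_force: [-1.4, 0.3, 1.4]
finger_gap: 0.0315
```

Request:
servo_tool(increments=[{"claw":1,"x":0,"y":0,"z":-0.1,"ax":0,"ay":0,"az":0},{"claw":1,"x":0,"y":0,"z":0,"ax":0,"ay":0,"az":0}])

```text
clock: 30.0
tcp_pos: [0.4677, 0.0532, 0.057]
orientation: [-0.0, 0.924, 0.383, 0.002]
wrist_force: [-6.5, 3.6, 20.4]
finger_gap: 0.0319
```

Request:
servo_tool(increments=[{"claw":0.42,"x":0,"y":0,"z":0.1,"ax":0,"ay":0,"az":0},{"claw":0.42,"x":0,"y":0,"z":0,"ax":0,"ay":0,"az":0},{"claw":0.42,"x":0,"y":0,"z":0,"ax":0,"ay":0,"az":0},{"claw":0.42,"x":0,"y":0,"z":0,"ax":0,"ay":0,"az":0}])

```text
clock: 30.4
tcp_pos: [0.4667, 0.0523, 0.0566]
orientation: [0.0, 0.924, 0.382, -0.0]
wrist_force: [-0.0, 0.3, 0.5]
finger_gap: 0.0499
```

Request:
servo_tool(increments=[{"claw":0.42,"x":0,"y":0,"z":0.7,"ax":0,"ay":0,"az":0},{"claw":0.42,"x":0,"y":0,"z":1,"ax":0,"ay":0,"az":0},{"claw":0.42,"x":0,"y":0,"z":1,"ax":0,"ay":0,"az":0},{"claw":0.42,"x":0,"y":0,"z":1,"ax":0,"ay":0,"az":0},{"claw":1,"x":0,"y":-0.5,"z":1,"ax":0,"ay":0,"az":0}])

```text
clock: 30.9
tcp_pos: [0.4665, 0.0405, 0.175]
orientation: [-0.0, 0.924, 0.383, -0.0]
wrist_force: [0.3, 0.1, -0.2]
finger_gap: 0.0362
```

Request:
servo_tool(increments=[{"claw":1,"x":0,"y":-0.8,"z":1,"ax":0,"ay":0,"az":0},{"claw":1,"x":0,"y":-0.8,"z":1,"ax":0,"ay":0,"az":0},{"claw":1,"x":0,"y":-0.8,"z":1,"ax":0,"ay":0,"az":0},{"claw":1,"x":0,"y":0,"z":1,"ax":0,"ay":0,"az":0},{"claw":1,"x":0,"y":0,"z":0,"ax":0,"ay":0,"az":0}])

```text
clock: 31.4
tcp_pos: [0.4685, -0.0212, 0.2774]
orientation: [0.002, 0.924, 0.381, 0.002]
wrist_force: [-0.1, 0.9, 0.4]
finger_gap: 0.0002
```

```bash
python3 - <<'E'
from h import *
cv2.imwrite("pics/w19.png",env.read_camera("wrist")[:,:,::-1])
cv2.imwrite("pics/t19.png",env.read_camera("top")[:,:,::-1])
s=env.get_state();print(s["tcp_pos"],s["finger_gap"],s["wrist_force"])
E
```

```text
[ 0.46708298 -0.02029339  0.27426879] -0.000520240680350105 [ 0.12526058 -0.34163641 -0.20856386]
```

View pics/w19.png

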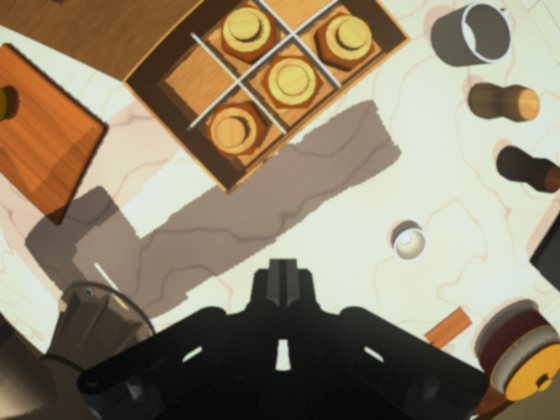

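View pics/t19.png

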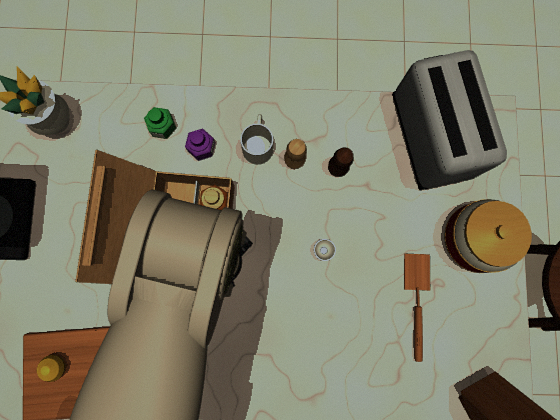

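```bash
python3 - <<'E'
from h import *
np.set_printoptions(precision=4,suppress=True)
T=env.calibration("top");S=env.calibration("scene")
for z in (0,.1,.2,.3): print(z,onz(T,(46,200),z),onz(T,(36,210),z))
W=env.calibration("wrist");print((-W["world_to_cam"][:3,:3].T@W["world_to_cam"][:3,3]),env.get_state()["tcp_pos"])
E
```

```text
0 [0.6302 0.4643 0.    ] [0.6042 0.4864 0.    ]
0.1 [0.6138 0.4172 0.1   ] [0.5899 0.4375 0.1   ]
0.2 [0.5973 0.3702 0.2   ] [0.5756 0.3887 0.2   ]
0.3 [0.5809 0.3232 0.3   ] [0.5613 0.3398 0.3   ]
[0.526  0.0388 0.4354] [ 0.4671 -0.0203  0.2743]
```

```bash
python3 - <<'E'
from h import *
np.set_printoptions(precision=4,suppress=True)
T=env.calibration("top");S=env.calibration("scene")
print(tri(T,(32,259),S,(497,345)),tri(T,(35,182),S,(455,407)))
print(onz(S,(497,345),0),onz(S,(455,407),0))
t=cv2.imread("pics/top0.png");s=cv2.imread("pics/scene0.png")
cv2.imwrite("pics/zz.png",np.hstack([cv2.resize(t[140:280,0:140],(400,400)),cv2.resize(s[300:420,440:560],(400,400))]))
E
```

```text
(array([ 0.4796,  0.4952, -0.0107]), np.float64(0.01329868141587722)) (array([0.6731, 0.4955, 0.0065]), np.float64(0.005006197362633019))
[0.4816 0.4996 0.    ] [0.6688 0.4983 0.    ]
```

View pics/zz.png

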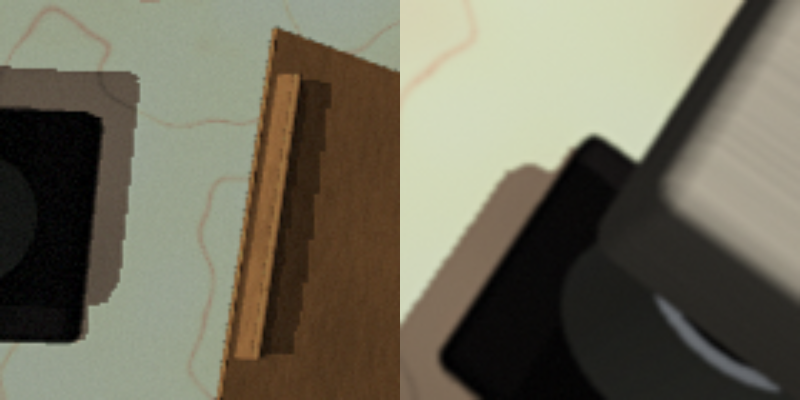

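Request:
servo_tool(increments=[{"claw":1,"x":0,"y":0,"z":0.9,"ax":0,"ay":0,"az":0},{"claw":1,"x":0.25,"y":0.9,"z":0.6,"ax":0,"ay":0,"az":0},{"claw":1,"x":0.25,"y":0.95,"z":0,"ax":0,"ay":0,"az":0},{"claw":1,"x":0.25,"y":0.95,"z":0,"ax":0,"ay":0,"az":0},{"claw":1,"x":0.25,"y":0.95,"z":0,"ax":0,"ay":0,"az":0}])

```text
clock: 32.0
tcp_pos: [0.4914, 0.0749, 0.3104]
orientation: [-0.0, 0.924, 0.382, -0.001]
wrist_force: [0.7, 0.2, 0.4]
finger_gap: 0.0001
```

Request:
servo_tool(increments=[{"claw":1,"x":0.25,"y":0.95,"z":0,"ax":0,"ay":0,"az":0},{"claw":1,"x":0.25,"y":0.95,"z":0,"ax":0,"ay":0,"az":0},{"claw":1,"x":0.25,"y":0.95,"z":0,"ax":0,"ay":0,"az":0},{"claw":1,"x":0.25,"y":0.95,"z":0,"ax":0,"ay":0,"az":0},{"claw":1,"x":0.25,"y":0.95,"z":0,"ax":0,"ay":0,"az":0}])

```text
clock: 32.5
tcp_pos: [0.5225, 0.1937, 0.31]
orientation: [-0.0, 0.924, 0.383, -0.001]
wrist_force: [0.2, 1.1, -0.5]
finger_gap: -0.0002
```

Request:
servo_tool(increments=[{"claw":1,"x":0.25,"y":0.95,"z":0,"ax":0,"ay":0,"az":0},{"claw":1,"x":0.25,"y":0.95,"z":0,"ax":0,"ay":0,"az":0},{"claw":1,"x":0.25,"y":0.95,"z":0,"ax":0,"ay":0,"az":0},{"claw":1,"x":0.25,"y":0.95,"z":0,"ax":0,"ay":0,"az":0},{"claw":1,"x":0,"y":0,"z":0,"ax":0,"ay":0,"az":0}])

```text
clock: 33.0
tcp_pos: [0.5476, 0.29, 0.309]
orientation: [-0.0, 0.923, 0.384, -0.002]
wrist_force: [0.1, -0.6, -0.1]
finger_gap: 0.0001
```

```bash
python3 - <<'E'
from h import *
cv2.imwrite("pics/w20.png",env.read_camera("wrist")[:,:,::-1])
cv2.imwrite("pics/s20.png",env.read_camera("scene")[:,:,::-1])
s=env.get_state();print(s["tcp_pos"],s["orientation"],s["wrist_force"],s["joint_pos"])
E
```

```text
[0.54734348 0.28775315 0.30995849] [ 1.61374796e-04  9.23783055e-01  3.82912635e-01 -1.65994961e-03] [-1.00781186 -0.13963187  0.01731062] [ 3.54515715e-01  4.08382414e-01  4.20346257e-01  1.58606522e+00
 -4.50069760e-04  2.71021360e+00]
```

View pics/w20.png

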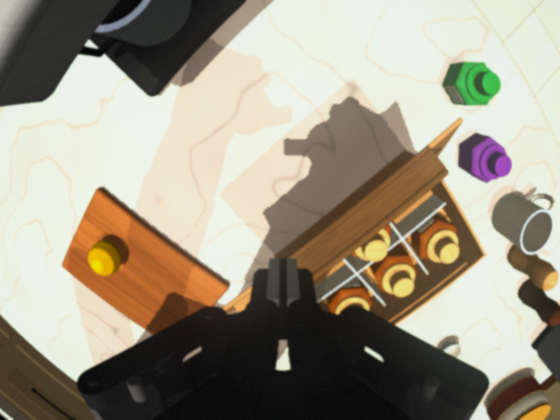

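View pics/s20.png

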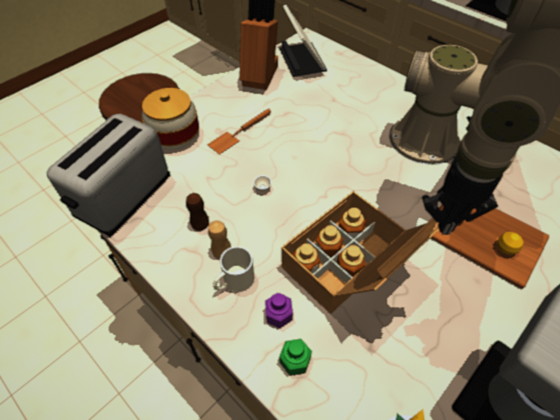

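Request:
servo_tool(increments=[{"claw":1,"x":0.2,"y":0.9,"z":0,"ax":0,"ay":0,"az":0},{"claw":1,"x":0.2,"y":0.7,"z":0,"ax":0,"ay":0,"az":0},{"claw":1,"x":0,"y":0,"z":0,"ax":0,"ay":0,"az":0}])

```text
clock: 33.4
tcp_pos: [0.5579, 0.3279, 0.3108]
orientation: [-0.0, 0.924, 0.383, -0.001]
wrist_force: [0.3, -1.4, 0.1]
finger_gap: 0.0001
```

Request:
servo_tool(increments=[{"claw":1,"x":0,"y":0,"z":-0.9,"ax":0,"ay":0,"az":0},{"claw":1,"x":0,"y":0,"z":-0.9,"ax":0,"ay":0,"az":0},{"claw":1,"x":0,"y":0,"z":-0.9,"ax":0,"ay":0,"az":0},{"claw":1,"x":0,"y":0,"z":0,"ax":0,"ay":0,"az":0}])

```text
clock: 33.8
tcp_pos: [0.5559, 0.3252, 0.2408]
orientation: [0.0, 0.924, 0.382, -0.004]
wrist_force: [-0.4, -0.5, -0.6]
finger_gap: -0.0002
```

```bash
python3 - <<'E'
from h import *
cv2.imwrite("pics/w21.png",env.read_camera("wrist")[:,:,::-1])
s=cv2.resize(env.read_camera("scene")[150:330,260:540,::-1],(800,514));cv2.imwrite("pics/s21.png",s)
s=env.get_state();print(s["tcp_pos"],s["orientation"],s["wrist_force"])
E
```

```text
[0.5576231  0.32621199 0.24466953] [ 2.01085583e-04  9.24259037e-01  3.81765458e-01 -5.71579409e-04] [0.07275031 0.74443885 0.62762907]
```

View pics/w21.png

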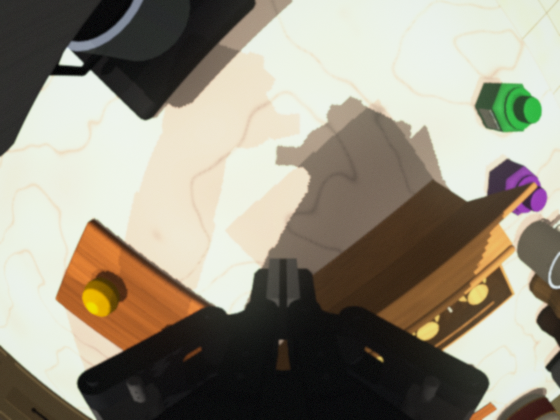

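View pics/s21.png

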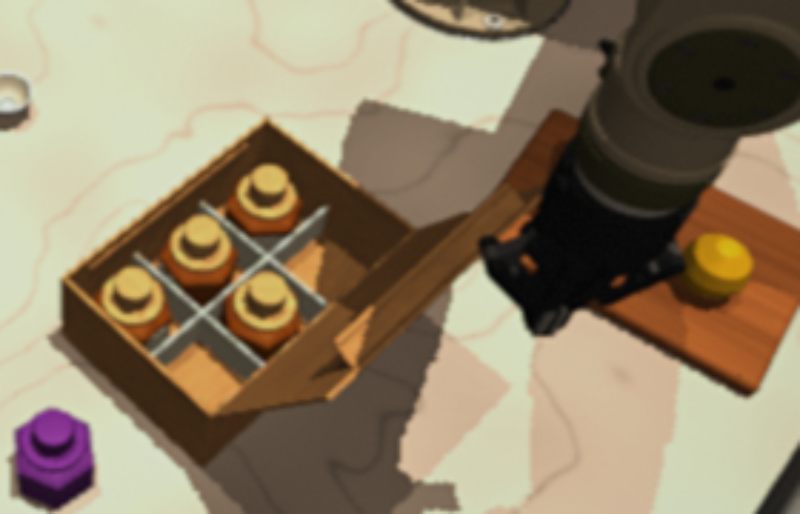

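Request:
servo_tool(increments=[{"claw":1,"x":0,"y":0,"z":-0.9,"ax":0,"ay":0,"az":0},{"claw":1,"x":0,"y":-0.6,"z":0,"ax":0,"ay":0,"az":0},{"claw":1,"x":0,"y":-0.6,"z":0,"ax":0,"ay":0,"az":0},{"claw":1,"x":0,"y":-0.6,"z":0,"ax":0,"ay":0,"az":0},{"claw":1,"x":0,"y":-0.6,"z":0,"ax":0,"ay":0,"az":0}])

```text
clock: 34.4
tcp_pos: [0.5587, 0.2659, 0.2235]
orientation: [0.0, 0.924, 0.382, 0.001]
wrist_force: [0.1, 1.2, 0.3]
finger_gap: 0.0002
```

Request:
servo_tool(increments=[{"claw":1,"x":0,"y":-0.6,"z":0,"ax":0,"ay":0,"az":0},{"claw":1,"x":0,"y":-0.6,"z":0,"ax":0,"ay":0,"az":0},{"claw":1,"x":0,"y":0,"z":0,"ax":0,"ay":0,"az":0}])

```text
clock: 34.7
tcp_pos: [0.5582, 0.2351, 0.2223]
orientation: [0.0, 0.925, 0.381, 0.0]
wrist_force: [-0.1, 0.5, -0.9]
finger_gap: 0.0004
```

```bash
python3 - <<'E'
from h import *
cv2.imwrite("pics/w22.png",env.read_camera("wrist")[:,:,::-1])
s=cv2.resize(env.read_camera("scene")[150:330,260:540,::-1],(800,514));cv2.imwrite("pics/s22.png",s)
s=env.get_state();print(s["tcp_pos"],s["orientation"],s["wrist_force"])
E
```

```text
[0.55817036 0.23686463 0.22206106] [-3.00157455e-05  9.24297403e-01  3.81673027e-01  9.77527276e-05] [ 1.10041408 -0.58996025 -0.62309956]
```

View pics/s22.png

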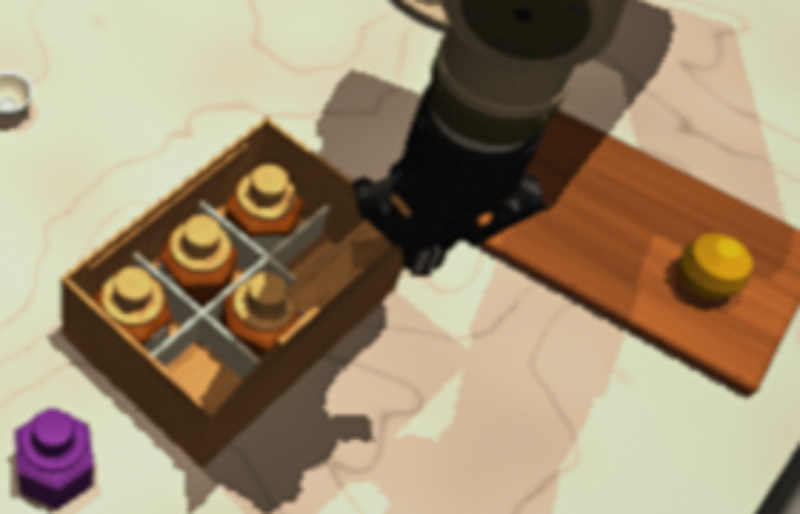

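Request:
servo_tool(increments=[{"claw":1,"x":-0.04,"y":-0.7,"z":0,"ax":0,"ay":0,"az":0},{"claw":1,"x":-0.04,"y":-0.7,"z":0,"ax":0,"ay":0,"az":0},{"claw":1,"x":-0.04,"y":-0.7,"z":-0.1,"ax":0,"ay":0,"az":0},{"claw":1,"x":-0.04,"y":-0.7,"z":-0.1,"ax":0,"ay":0,"az":0},{"claw":1,"x":-0.04,"y":-0.7,"z":-0.1,"ax":0,"ay":0,"az":0}])

```text
clock: 35.3
tcp_pos: [0.5528, 0.1483, 0.2141]
orientation: [-0.0, 0.924, 0.382, -0.0]
wrist_force: [0.8, -0.3, -1.2]
finger_gap: 0.0004
```

```bash
python3 - <<'E'
from h import *
cv2.imwrite("pics/w23.png",env.read_camera("wrist")[:,:,::-1])
s=cv2.resize(env.read_camera("scene")[150:330,260:540,::-1],(800,514));cv2.imwrite("pics/s23.png",s)
s=env.get_state();print(s["tcp_pos"],s["orientation"],s["wrist_force"])
E
```

```text
[0.55254791 0.14708247 0.2138612 ] [ 2.00466091e-04  9.24685134e-01  3.80731998e-01 -7.12822534e-04] [-0.20654413 -0.18963657 -0.1355886 ]
```

View pics/s23.png

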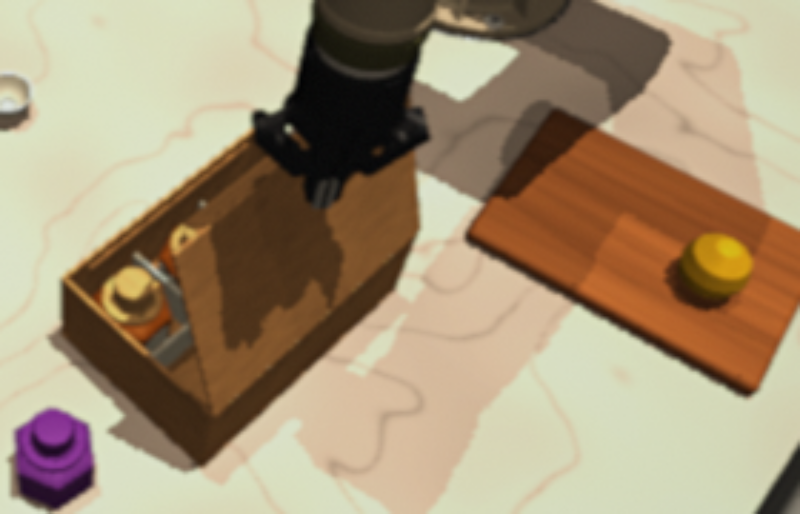

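View pics/w23.png

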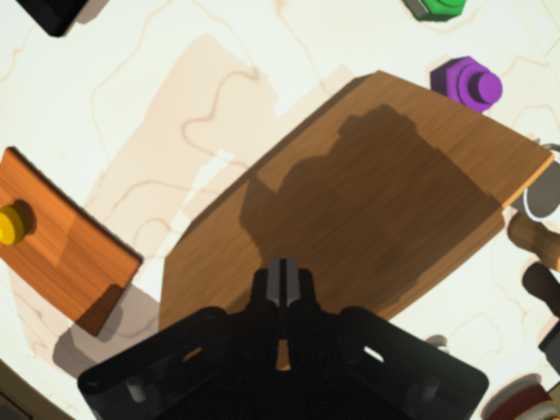

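Request:
servo_tool(increments=[{"claw":1,"x":-0.05,"y":-0.9,"z":-0.2,"ax":0,"ay":0,"az":0},{"claw":1,"x":-0.05,"y":-0.9,"z":-0.4,"ax":0,"ay":0,"az":0},{"claw":1,"x":-0.05,"y":-0.6,"z":-0.6,"ax":0,"ay":0,"az":0},{"claw":1,"x":-0.05,"y":-0.6,"z":-0.6,"ax":0,"ay":0,"az":0},{"claw":1,"x":0,"y":0,"z":0,"ax":0,"ay":0,"az":0}])

```text
clock: 35.9
tcp_pos: [0.5465, 0.0734, 0.1675]
orientation: [-0.001, 0.925, 0.381, -0.002]
wrist_force: [-0.7, 0.8, -0.4]
finger_gap: 0.0003
```

Request:
servo_tool(increments=[{"claw":1,"x":0,"y":-0.4,"z":-0.7,"ax":0,"ay":0,"az":0},{"claw":1,"x":0,"y":-0.4,"z":-0.7,"ax":0,"ay":0,"az":0},{"claw":1,"x":0,"y":-0.4,"z":-0.6,"ax":0,"ay":0,"az":0},{"claw":1,"x":0,"y":0,"z":0,"ax":0,"ay":0,"az":0}])

```text
clock: 36.3
tcp_pos: [0.547, 0.0447, 0.1182]
orientation: [-0.001, 0.924, 0.382, -0.001]
wrist_force: [0.6, 0.4, -0.5]
finger_gap: 0.0002
```

```bash
python3 - <<'E'
from h import *
cv2.imwrite("pics/w24.png",env.read_camera("wrist")[:,:,::-1])
s=cv2.resize(env.read_camera("scene")[150:330,260:540,::-1],(800,514));cv2.imwrite("pics/s24.png",s)
s=env.get_state();print(s["tcp_pos"],s["orientation"],s["wrist_force"])
E
```

```text
[0.54820851 0.0453939  0.12009904] [-1.06710673e-04  9.24089693e-01  3.82175635e-01  1.12629461e-04] [ 0.02537471 -0.26733408  0.91564755]
```

View pics/s24.png

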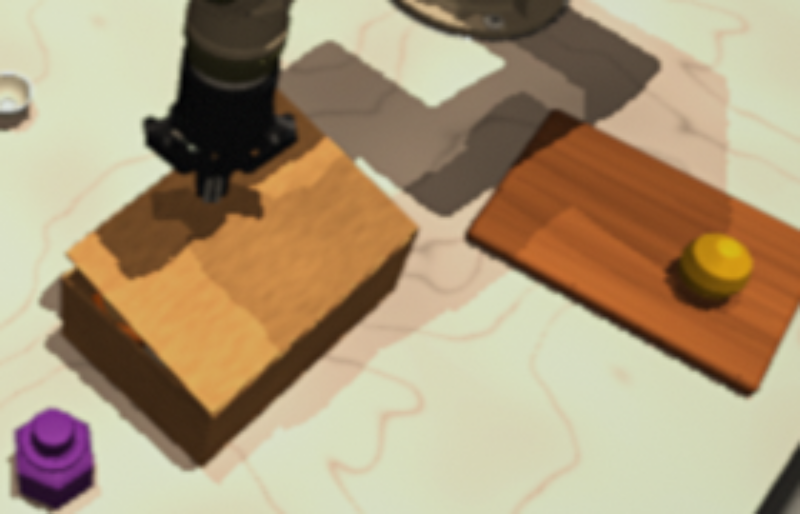

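View pics/w24.png

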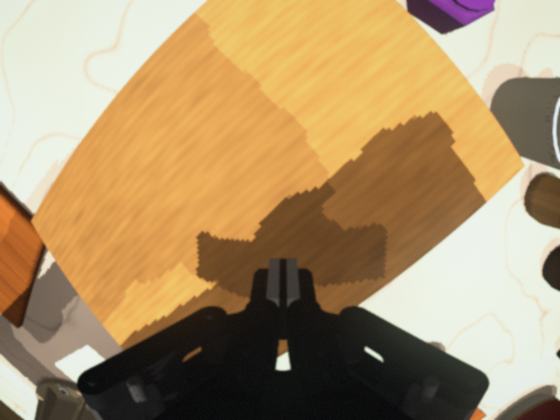

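Request:
servo_tool(increments=[{"claw":1,"x":0,"y":-0.4,"z":-0.4,"ax":0,"ay":0,"az":0},{"claw":1,"x":0,"y":-0.4,"z":-0.4,"ax":0,"ay":0,"az":0},{"claw":1,"x":0,"y":-0.1,"z":-0.2,"ax":0,"ay":0,"az":0},{"claw":1,"x":0,"y":0,"z":0,"ax":0,"ay":0,"az":0}])

```text
clock: 36.8
tcp_pos: [0.5477, 0.0219, 0.0936]
orientation: [-0.0, 0.924, 0.382, -0.0]
wrist_force: [0.7, -0.2, 0.9]
finger_gap: -0.0002
```

Request:
servo_tool(increments=[{"claw":1,"x":0,"y":0,"z":-0.15,"ax":0,"ay":0,"az":0},{"claw":1,"x":0,"y":0,"z":0,"ax":0,"ay":0,"az":0}])

```text
clock: 37.0
tcp_pos: [0.5478, 0.0222, 0.0906]
orientation: [0.0, 0.924, 0.382, -0.0]
wrist_force: [-0.5, 0.7, 0.5]
finger_gap: 0.0
```

```bash
python3 - <<'E'
from h import *
cv2.imwrite("pics/w25.png",env.read_camera("wrist")[:,:,::-1])
s=cv2.resize(env.read_camera("scene")[150:330,260:540,::-1],(800,514));cv2.imwrite("pics/s25.png",s)
s=env.get_state();print(s["tcp_pos"],s["orientation"],s["wrist_force"])
E
```

```text
[0.5479693  0.02247402 0.09060911] [-7.59153898e-06  9.24076482e-01  3.82207603e-01 -5.98885848e-05] [ 0.43858203 -0.41408267  0.19512021]
```

View pics/s25.png

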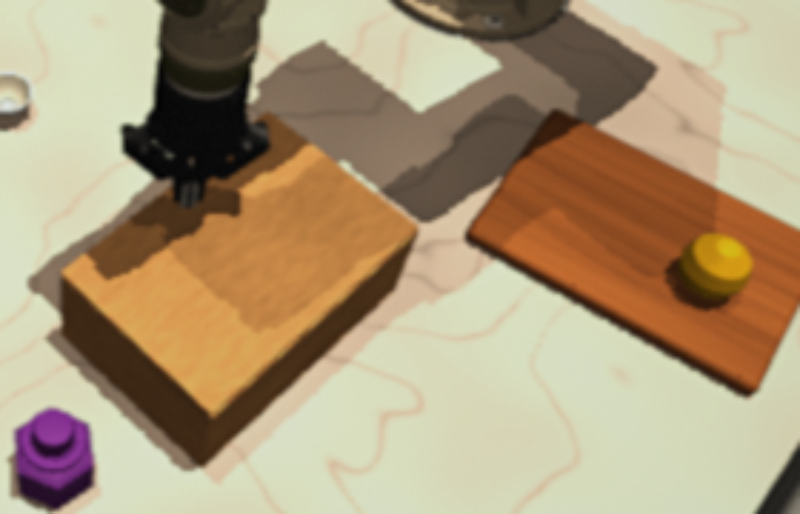

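View pics/w25.png

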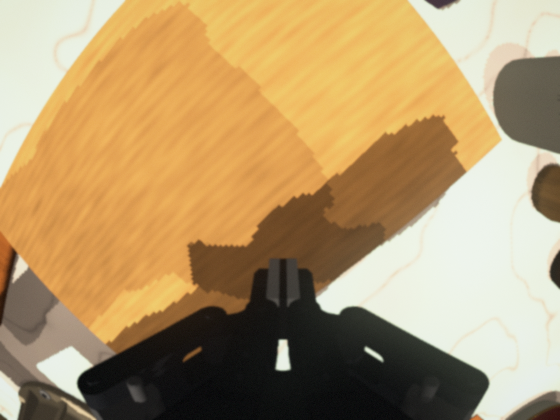

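Nearly shut. Pressing in 2.5 mm steps near the free edge.

Request:
servo_tool(increments=[{"claw":1,"x":0,"y":0,"z":-0.1,"ax":0,"ay":0,"az":0},{"claw":1,"x":0,"y":0,"z":0,"ax":0,"ay":0,"az":0}])

```text
clock: 37.3
tcp_pos: [0.5479, 0.0225, 0.0878]
orientation: [-0.0, 0.924, 0.382, -0.0]
wrist_force: [0.2, -0.1, -0.1]
finger_gap: -0.0003
```

Request:
servo_tool(increments=[{"claw":1,"x":0,"y":0,"z":-0.1,"ax":0,"ay":0,"az":0},{"claw":1,"x":0,"y":0,"z":0,"ax":0,"ay":0,"az":0}])

```text
clock: 37.5
tcp_pos: [0.548, 0.0225, 0.0854]
orientation: [-0.0, 0.924, 0.382, -0.0]
wrist_force: [0.4, 0.4, -0.1]
finger_gap: -0.0001
```

Request:
servo_tool(increments=[{"claw":1,"x":0,"y":0,"z":-0.1,"ax":0,"ay":0,"az":0},{"claw":1,"x":0,"y":0,"z":0,"ax":0,"ay":0,"az":0}])

```text
clock: 37.7
tcp_pos: [0.5483, 0.0224, 0.085]
orientation: [0.0, 0.924, 0.382, 0.001]
wrist_force: [-3.5, -0.4, 12.0]
finger_gap: -0.0004
```

Request:
servo_tool(increments=[{"claw":1,"x":0,"y":0,"z":-0.03,"ax":0,"ay":0,"az":0},{"claw":1,"x":0,"y":0,"z":0,"ax":0,"ay":0,"az":0}])

```text
clock: 37.9
tcp_pos: [0.5483, 0.0224, 0.0849]
orientation: [0.001, 0.924, 0.382, 0.001]
wrist_force: [-6.1, -0.5, 16.4]
finger_gap: -0.0004
```

Request:
servo_tool(increments=[{"claw":1,"x":0,"y":0,"z":0.5,"ax":0,"ay":0,"az":0},{"claw":1,"x":0,"y":0,"z":1,"ax":0,"ay":0,"az":0},{"claw":1,"x":0,"y":-0.5,"z":1,"ax":0,"ay":0,"az":0},{"claw":1,"x":0,"y":-1,"z":1,"ax":0,"ay":0,"az":0},{"claw":1,"x":0,"y":-1,"z":1,"ax":0,"ay":0,"az":0}])

```text
clock: 38.4
tcp_pos: [0.548, -0.0403, 0.1961]
orientation: [0.0, 0.924, 0.383, 0.0]
wrist_force: [1.0, -0.1, 0.2]
finger_gap: 0.0003
```

Request:
servo_tool(increments=[{"claw":1,"x":-0.3,"y":-1,"z":1,"ax":0,"ay":0,"az":0},{"claw":1,"x":-0.3,"y":-1,"z":1,"ax":0,"ay":0,"az":0},{"claw":1,"x":-0.3,"y":-1,"z":0,"ax":0,"ay":0,"az":0},{"claw":1,"x":-0.3,"y":-1,"z":0,"ax":0,"ay":0,"az":0},{"claw":1,"x":-0.3,"y":-1,"z":0,"ax":0,"ay":0,"az":0}])

```text
clock: 38.9
tcp_pos: [0.5104, -0.1661, 0.2455]
orientation: [0.0, 0.924, 0.382, 0.0]
wrist_force: [0.8, 0.2, -0.4]
finger_gap: -0.0003
```

Request:
servo_tool(increments=[{"claw":1,"x":-0.3,"y":-1,"z":0,"ax":0,"ay":0,"az":0},{"claw":1,"x":-0.3,"y":-1,"z":0,"ax":0,"ay":0,"az":0},{"claw":1,"x":0,"y":-1,"z":0,"ax":0,"ay":0,"az":0},{"claw":1,"x":0,"y":0,"z":0,"ax":0,"ay":0,"az":0},{"claw":1,"x":0,"y":0,"z":0,"ax":0,"ay":0,"az":0}])

```text
clock: 39.4
tcp_pos: [0.4954, -0.2404, 0.2448]
orientation: [-0.0, 0.924, 0.382, -0.0]
wrist_force: [-0.1, 0.0, 0.2]
finger_gap: -0.0002
```

```bash
python3 - <<'E'
from h import *
cv2.imwrite("pics/s26.png",env.read_camera("scene")[:,:,::-1])
cv2.imwrite("pics/t26.png",env.read_camera("top")[:,:,::-1])
s=env.get_state();print(s["clock"],s["tcp_pos"],s["wrist_force"])
E
```

```text
39.5 [ 0.49551702 -0.23944539  0.24495195] [-0.02557592 -0.83623495 -0.62865913]
```

View pics/s26.png

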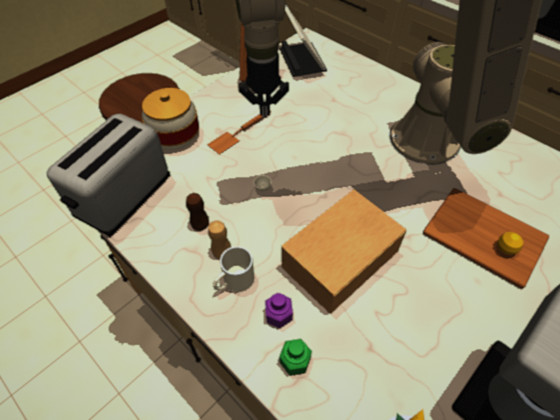

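View pics/t26.png

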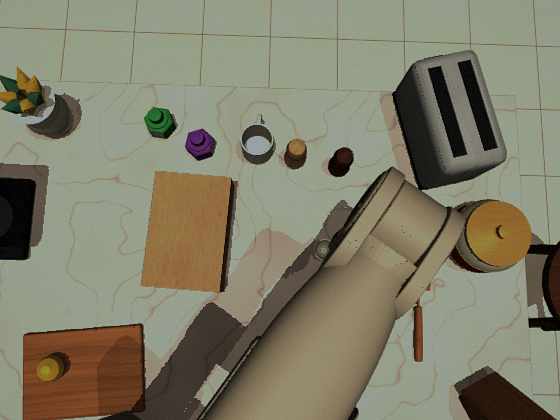

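The flap is flat on the carton (scene corners (283,245) to (405,235)) and has stayed shut untouched for over 1.5 s. The bystanders haven't moved. Handing in.

```bash
python3 - <<'E'
from workcell import env
print(env.hand_in())
E
```

```text
the job is handed in; nothing more can be done
None
```

The carton is packed and shut, and I handed the job in at about 39.5 s of the 210 s allowed; no verdict was reported.

- **Jars:** There were three loose honey jars and one already packed. Each loose jar now stands in its own compartment: front middle, hinge-side middle and front robot-end.
- **Stoppers:** All four had been standing proud. I pressed each one until it stopped dead, at 17–36 N. One reading went past the 20 N you called fine: 36 N for a moment on the first stopper, pressed with the fingertips. The loose jars touched the carton floor at the height expected with the stopper home.
- **Flap:** I swung it over and pressed near its free edge to 16 N, where it stopped level with the rims. It then stayed flat and shut for about 1.5 s with nothing touching it. The scene and top views both show it closed and the bystanders where they were.
- **Disagreement:** The fingertips turned out to be about 19 mm above the reported TCP height, not 17 mm below it as stated. My first grasp closed above the knob because of this. I measured the offset by touch and used it from then on, and every later contact height agreed with it.
- **Not checked:** I never read the flap angle or the stopper heights directly. I judged them from contact forces, heights and pictures.

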